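# Fetch the wooden railcar from behind the glue, jar and tin

### The job

In the bench tray a glue bottle, a jar and a tin stand in a row in front of a wooden model railcar. First move all three containers onto the sheet of cardboard and leave them standing there, next set the railcar on its wheels in the middle of the work board, lengthwise between the two dark strips, and only then put each container back upright on the very spot in the tray where it stood at the start. Knock nothing over and leave the screwdriver, the mug and the tape roll where they are.

Things in the scene. Friction and masses are not known exactly. Their poses are not given: they have to be found in the camera images.
- rack: Bench tray of pale wood, fixed, 180 (x) x 260 mm (y), floor 12 mm thick. Back wall along its +x edge (8 mm thick, top 62 mm above the table), side walls along its y edges (top 32 mm above the table), front (-x, towards the robot) open. Origin under its centre on the table. The containers stand in a row along its y, 66 mm apart, 52 mm in front of the centre.
- card: Flat sheet of brown cardboard, fixed, 260 (its x) x 160 (its y) x 4 mm thick: the side area. Origin under its centre on the table. Lies to one side of the tray; the work board lies to the other.
- board: Plywood work board, fixed, 200 (its x) x 120 (its y) x 12 mm thick, with a dark wood strip (12 mm wide, 6 mm high) across each end, 140 mm clear between them along x. Origin under its centre on the table, x along its length.
- bottle_mid (a point): White plastic glue bottle, loose, round, 46 mm diameter up to 92 mm, then a short cone to a nozzle; 108 mm tall, 0.1 to 0.2 kg. Point on its axis half-way up (54 mm above its foot), z up. To clear the railcar behind it, grip it 70 to 85 mm above its foot with the fingers across the row.
- jar_mid (a point): Glass jar of brass screws with a steel lid, loose, round, 52 mm diameter over its full height of 108 mm, 0.17 to 0.35 kg. Point on its axis half-way up (54 mm above its foot), z up. Grip as the bottle.
- tin_mid (a point): Rectangular metal tin with a paper label and a small black cap, loose, 36 (its x) x 50 (its y) mm, straight sides to 94 mm, cap (22 mm diameter, 8 mm towards +y) to 108 mm, 0.17 to 0.35 kg. Point on its axis half-way up (54 mm above its foot), z up. In the tray its x runs roughly along the x of the tray. Grip as the bottle, across the 36 mm.
- car_mid (a point): Wooden model railcar, loose, 110 long (its x) x 40 wide (its y) x 48 mm tall on four fixed wheels that do not turn, 0.08 to 0.17 kg. Flat sides from 10 to 42 mm up, narrower dark roof. Point at its centre, half-way up (24 mm above the foot of the wheels), z up. Stands 5 to 25 mm behind the containers, length along the row: too close to be gripped until they are gone. Either end may lead.
- driver_grip (a point): Bystander: screwdriver lying on the table in front of the tray, about 0.2 m long, roughly along the y of the table; point in its handle.
- mug: Bystander: blue mug, 76 mm diameter and 90 mm tall with a handle, standing on the table. Origin at the centre of its foot.
- tape: Bystander: roll of paper tape lying flat, 90 mm diameter, 25 mm high. Origin at the centre of its underside.

How it is judged:
On the way, in this order (a step that is already met when the one before it is completed fails the run):
1. The bottle, the jar and the tin all stand upright and released on the cardboard, the railcar still in its place in the tray (x of bottle_mid in the frame of card between -0.125 and 0.125 m and y of bottle_mid in the frame of card between -0.075 and 0.075 m and z of bottle_mid in the frame of card between 0.05 and 0.066 m and angle between each of bottle_mid, jar_mid, tin_mid's own z axis and vertical below 0.1 rad and x of jar_mid in the frame of card between -0.125 and 0.125 m and y of jar_mid in the frame of card between -0.075 and 0.075 m and z of jar_mid in the frame of card between 0.05 and 0.066 m and x of tin_mid in the frame of card between -0.125 and 0.125 m and y of tin_mid in the frame of card between -0.075 and 0.075 m and z of tin_mid in the frame of card between 0.05 and 0.066 m and distance of car_mid from where it was at the start of the episode below 0.03 m and contact force between each of bottle, jar, tin and the fingers below 0.1 N), for 0.2 s.
2. The railcar stands released in the middle of the work board, lengthwise, while the three containers still stand on the cardboard (x of car_mid in the frame of board between -0.015 and 0.015 m and y of car_mid in the frame of board between -0.015 and 0.015 m and z of car_mid in the frame of board between 0.03 and 0.042 m and angle between each of car_mid, bottle_mid, jar_mid, tin_mid's own z axis and vertical below 0.1 rad and angle between the x axis of car_mid and the x axis of board, either way round below 0.2 rad and x of bottle_mid in the frame of card between -0.125 and 0.125 m and y of bottle_mid in the frame of card between -0.075 and 0.075 m and z of bottle_mid in the frame of card between 0.05 and 0.066 m and x of jar_mid in the frame of card between -0.125 and 0.125 m and y of jar_mid in the frame of card between -0.075 and 0.075 m and z of jar_mid in the frame of card between 0.05 and 0.066 m and x of tin_mid in the frame of card between -0.125 and 0.125 m and y of tin_mid in the frame of card between -0.075 and 0.075 m and z of tin_mid in the frame of card between 0.05 and 0.066 m and contact force between car and the fingers below 0.1 N), for 0.2 s.
At the end, for the whole second after the job is handed in: Bottle, jar and tin each stand upright (within 0.1 rad) within 15 mm of where they stood at the start; the railcar stands on its wheels on the work board, its centre within 15 mm of the middle along and across the board and its length within 0.2 rad of the board's; all at rest (distance of each of bottle_mid, jar_mid, tin_mid from where it was at the start of the episode below 0.015 m and angle between each of bottle_mid, jar_mid, tin_mid, car_mid's own z axis and vertical below 0.1 rad and linear speed of each of bottle, jar, tin, car below 0.03 m/s and x of car_mid in the frame of board between -0.015 and 0.015 m and y of car_mid in the frame of board between -0.015 and 0.015 m and z of car_mid in the frame of board between 0.03 and 0.042 m and angle between the x axis of car_mid and the x axis of board, either way round below 0.2 rad); the robot touches nothing.
It fails at once if The screwdriver is moved by more than 25 mm (distance of driver_grip from where it was at the start of the episode above 0.025 m).
It fails at once if The mug is moved by more than 25 mm (distance of mug from where it was at the start of the episode above 0.025 m).
It fails at once if The tape roll is moved by more than 25 mm (distance of tape from where it was at the start of the episode above 0.025 m).
It fails at once if A container or the railcar is knocked over (angle between any of bottle_mid, jar_mid, tin_mid, car_mid's own z axis and vertical above 0.8 rad).
It also fails if it takes over 144 s, if anything falls off the work surface, if the arm or the gripper's body presses on something with over 40 N, if the wrist force passes 120 N, or if a joint passes its speed limit or range.

### The arm

A 6-joint arm with a two-finger parallel gripper is mounted at the origin on the work surface. World frame = base frame: x ahead of the robot, y to its left, z up, the work surface at z = 0. Lengths are in m, angles in rad, forces in N, time in s.
With the tool pointing down it reaches from about 0.35 to 0.975 m from the base axis. Payload 4.9 kg.
Tool frame: the origin (TCP) lies midway between the tips of the shut fingers; the grasp point (between the pads) lies 19 mm behind it; z points along the fingers, y is the line along which they close (so a half turn about z gives the same grasp; the last joint's range is limited). The gripper opens to 85 mm and grips with 20 to 120 N. Pads are 22 mm wide; open, the fingers measure 114 mm over their backs; the gripper's body (76 mm by 85 mm) begins 54 mm behind the grasp point. The pads swing forward as they close: fully open they stand 13 mm farther back than shut.
Start: joints at [1.183, 0.053, 1.613, -0, 1.476, -0.119], TCP at [0.166, 0.603, 0.231] pointing down, gripper open.
Joint ranges: [-3.01, 3.01], [-1.01, 2.22], [0.06, 2.58], [-1.02, 4.17], [0.09, 2.62], [-3.14, 3.14]. Speed limits (rad/s): [2.57, 2.57, 3.14, 3.14, 3.14, 3.14].

### API

Orientations are given as a rotation vector (axis times angle).
In Python, from station import ctrl gives the robot as it stands.
- The arm moves only by the tool carry_out, never from a script. Its argument "moves" is a list of rows, each an object of numbers: "x", "y", "z": the shift along the tool's x, y, z in units of 25 mm (1.0 is 25 mm); "turn": the turn about the tool's z in rad. In form: [{"x": .., "y": .., "z": .., "turn": ..}, ...]. A call has exactly 8 rows; each row shifts and turns the commanded pose from where the row before left it, along the tool's axes as they then stand; what a row does not reach is not made up. A row lasts 1/10 s, in which the tool goes at most 50 mm and 8.59 degrees, less where a joint would pass 70% of its speed; a pose out of reach is approached as far as the arm can. A call is refused whole if a number of a shift passes 1 or a number of a turn 0.15, either way. A call with a gripper value outside its range is refused whole. "grip" is the finger opening in mm, from 0 to 85.4, set as the call begins (left out, the last holds). The fingers move at their own pace and stop on an object; "newtons" is the grip in N (left out, the last holds). Time passes only in rows, so rows that do not move let the fingers close, or fill a call up. It gives the time, the measured TCP pose, the force, the opening and the grip force at its end, in the units of the state.
- ctrl.get_obs(): the state, without advancing time (a new reading comes with each control period).
- ctrl.get_image(name): name is "scene" or "top" or "wrist"; returns the picture (400x640x3 uint8, red, green, blue); there is no depth.
- ctrl.calibration(name): a dict with "fx", "fy", "cx", "cy" (pixels), "R" (3x3) and "t" (3): a world point X has camera coordinates R X + t; the wrist camera has in their place "T_tool_cam" (4x4, takes a point from camera to tool coordinates, whose origin is the TCP and whose axes are the flange's). Camera axes: x right, y down, z forward; pixel columns grow to the right and rows downward; lengths in m; the calibration is good to about 2 mm. A picture is of the moment at which its call begins: read the wrist's pose just before it. calibration takes no time and is no camera call.
- ctrl.finish_job(): hands the job in; it is judged then, once.
Trained networks look in the newest picture that a camera, given by its name, has taken for a name from the list of things; names that differ only in an ending like _2 or _b are one class to them, and where a whole thing is asked for, a point or a joint stands for the part that bears it (a point fixed in the world has none). Each returns a list of dicts, best first, with "confidence" (0 to 1); they miss things now and then, are a little off and sometimes report something else, mostly with a low value. They report only what shows in the picture. A call takes as long as a camera call.
- ctrl.look_for(camera, query): "rect" ([left, top, width, height] in pixels, round what is visible of it).
- ctrl.mark_of(camera, query): "pixel" ([column, row] in pixels: a listed point, or the origin of a listed thing).
The state is a dict: "t": time; "q": joint angles; "dq": joint speeds; "effort": joint torques, N m; "tool_pos": TCP position; "tool_rot": TCP orientation; "contact_force": force on the tool from outside, world axes, zero at the start; "wrist_torque": the same for the moment, N m; "opening": finger opening in m; "grip_force": force on a finger pad.
Only numpy, scipy, OpenCV 4.12 (cv2) and the standard library are available. Lean on these libraries where they do the work, as an engineer would, in place of code of your own. Each camera call takes 0.05 s, during which the arm holds its last target. There are 200 camera calls.

## Working session

There is one attempt and no reset: what is moved stays moved. The work goes in short steps, Python scripts to look and compute and a tool call to move; the robot and the scene stay as the last step left them, time stands still between calls to the robot, and variables do not carry over. Pictures are saved under pics/ and viewed, at most 14 in all, crops included, and the job is handed in when it is done.

Besides the shell and the picture viewer there is one more tool, called as name(argument=value, ...) on one line, values as JSON. carry_out: Moves the arm, as the interface text tells. Its arguments: {"type":"object","properties":{"moves":{"type":"array"},"grip":{"type":"number"},"newtons":{"type":"number"}},"required":["moves"]}

```bash
mkdir -p pics; cat > h.py <<'E'
import numpy as np, cv2
from station import ctrl
from scipy.spatial.transform import Rotation as Ro
def cam(n):
    c=ctrl.calibration(n)
    K=np.array([[c['fx'],0,c['cx']],[0,c['fy'],c['cy']],[0,0,1]])
    if 'R' in c: return K,np.array(c['R']),np.array(c['t'])
    o=ctrl.get_obs(); T=np.eye(4); T[:3,:3]=Ro.from_rotvec(o['tool_rot']).as_matrix(); T[:3,3]=o['tool_pos']
    M=np.linalg.inv(T@np.array(c['T_tool_cam'])); return K,M[:3,:3],M[:3,3]
def ray(n,px,z):
    K,R,t=cam(n); d=R.T@np.linalg.solve(K,[px[0],px[1],1]); C=-R.T@t
    return C+d*(z-C[2])/d[2]
def proj(n,X):
    K,R,t=cam(n); p=K@(R@np.array(X)+t); return p[:2]/p[2]
def snap(n,f):
    im=ctrl.get_image(n); cv2.imwrite('pics/'+f,im[:,:,::-1]); return im
E
python3 - <<'E'
from h import *
np.set_printoptions(precision=3,suppress=True)
o=ctrl.get_obs(); print(o['t'],o['tool_pos'],o['tool_rot'],o['opening'])
print(Ro.from_rotvec(o['tool_rot']).as_matrix())
H=dict(rack=0,card=0,board=0,bottle_mid=.066,jar_mid=.066,tin_mid=.066,car_mid=.036,driver_grip=.012,mug=0,tape=0)
for n in ['top','scene']:
    snap(n,n+'0.png'); K,R,t=cam(n); print(n,-R.T@t)
    for k,z in H.items():
        for m in ctrl.mark_of(n,k)[:2]: print(n,k,round(m['confidence'],2),np.array(m['pixel']),ray(n,m['pixel'],z))
E
```

```text
0.0 [0.166 0.602 0.23 ] [-0.421 -3.113  0.003] 0.08521070096631364
[[-0.964  0.266 -0.001]
 [ 0.266  0.964 -0.002]
 [ 0.    -0.002 -1.   ]]
top [0.336 0.005 1.321]
top rack 0.72 [313.5 180.3] [0.618 0.022 0.   ]
top card 0.64 [201.5 226.1] [0.496 0.307 0.   ]
top card 0.57 [307.3 196.1] [0.576 0.037 0.   ]
top board 0.67 [455.6 223.1] [ 0.509 -0.342  0.   ]
top board 0.21 [423.7 137.8] [ 0.735 -0.267  0.   ]
top bottle_mid 0.68 [311.4 195.9] [0.565 0.026 0.066]
top jar_mid 0.7 [285.7 190.1] [0.579 0.089 0.066]
top tin_mid 0.87 [335.4 195.9] [ 0.565 -0.033  0.066]
top car_mid 0.7 [311.1 174.1] [0.626 0.028 0.036]
top car_mid 0.57 [200.4 225.5] [0.493 0.301 0.036]
top driver_grip 0.6 [324.3 267.7] [ 0.393 -0.007  0.012]
top mug 0.8 [230.4 144.1] [0.714 0.242 0.   ]
top tape 0.61 [425.4 135. ] [ 0.742 -0.272  0.   ]
scene [ 0.932 -0.525  0.848]
scene rack 0.74 [341.7 227.3] [0.613 0.017 0.   ]
scene card 0.86 [363.  147.5] [ 0.485  0.319 -0.   ]
scene board 0.78 [212.3 305.3] [ 0.504 -0.35   0.   ]
scene bottle_mid 0.79 [332.7 197.7] [0.564 0.04  0.066]
scene bottle_mid 0.43 [271.4 196.1] [ 0.432 -0.055  0.066]
scene jar_mid 0.86 [348.1 188.8] [0.578 0.091 0.066]
scene tin_mid 0.76 [313.3 214.9] [ 0.558 -0.037  0.066]
scene car_mid 0.62 [346.1 216.1] [0.615 0.031 0.036]
scene driver_grip 0.75 [271.6 195.7] [ 0.397 -0.021  0.012]
scene mug 0.92 [418.7 195.6] [0.723 0.245 0.   ]
scene tape 0.87 [311.2 338.6] [ 0.734 -0.272  0.   ]
scene tape 0.55 [272.3 193.8] [ 0.386 -0.007 -0.   ]
```

View pics/top0.png

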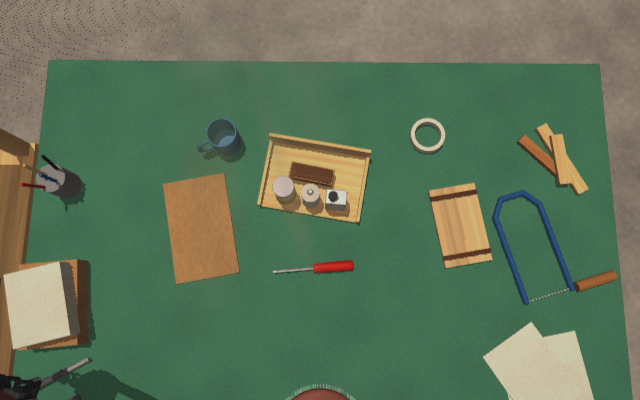

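View pics/scene0.png

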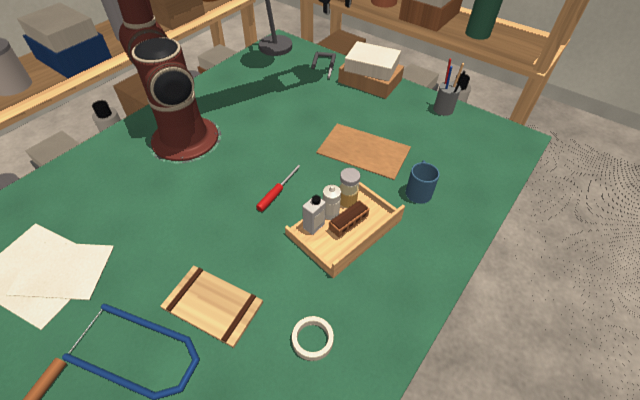

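The top view shows the row running jar (284,188), bottle (311,195), tin (336,199), with the car behind at (312,174). The card is at (201,228), the board at (460,225) and the screwdriver in front at (324,268). The scene view agrees. The tray yaw is about -0.135 rad, so I'll align the tool with the tray and move above the row.

carry_out(moves=[{"turn":0.144,"z":-0.2},{"turn":0.144,"z":-0.2},{"turn":0.144,"z":-0.2},{"turn":0.144,"z":-0.2},{"turn":0.144,"z":-0.2},{"turn":0.144,"z":-0.2},{"turn":0.144,"z":-0.2},{"turn":0.144,"z":-0.2}], grip=70, newtons=40)

```text
validation failed for argument at $.mo...
```

carry_out(moves=[{"turn":0.144},{"turn":0.141},{"x":-0.8,"y":0.8},{"x":-0.8,"y":0.8},{"x":-0.8,"y":0.8},{"x":-0.8,"y":0.8},{"x":-0.8,"y":0.8},{"x":-0.8,"y":0.8}])

```text
validation failed for argument at $.mo...
```

carry_out(moves=[{"x":-0.8,"y":0.7},{"x":-0.8,"y":0.7},{"x":-0.8,"y":0.7},{"x":-0.8,"y":0.7},{"x":-0.8,"y":0.7},{"x":-0.8,"y":0.7},{"x":-0.8,"y":0.7},{"x":-0.8,"y":0.7}])

```text
validation failed for argument at $.mo...
```

carry_out(moves=[{"x":-0.8,"y":0.6},{"x":-0.8,"y":0.6},{"x":-0.8,"y":0.6},{"x":-0.8,"y":0.6},{"x":-0.8,"y":0.6},{"x":-0.8,"y":0.6},{"x":-0.8,"y":0.6},{}])

```text
validation failed for argument at $.mo...
```

carry_out(moves=[{"x":0,"y":0,"z":-0.2,"turn":0.144},{"x":0,"y":0,"z":-0.2,"turn":0.144},{"x":0,"y":0,"z":-0.2,"turn":0.144},{"x":0,"y":0,"z":-0.2,"turn":0.144},{"x":0,"y":0,"z":-0.2,"turn":0.144},{"x":0,"y":0,"z":-0.2,"turn":0.144},{"x":0,"y":0,"z":-0.2,"turn":0.144},{"x":0,"y":0,"z":-0.2,"turn":0.144}], grip=70, newtons=40)

```text
t: 1.9
tool_pos: [0.166, 0.6025, 0.2715]
tool_rot: [-2.056, -2.376, -0.0]
contact_force: [-0.3, -0.2, -0.8]
opening: 0.0698
grip_force: 0.0
```

carry_out(moves=[{"x":0,"y":0,"z":0,"turn":0.144},{"x":0,"y":0,"z":0,"turn":0.141},{"x":-0.8,"y":0.8,"z":0,"turn":0},{"x":-0.8,"y":0.8,"z":0,"turn":0},{"x":-0.8,"y":0.8,"z":0,"turn":0},{"x":-0.8,"y":0.8,"z":0,"turn":0},{"x":-0.8,"y":0.8,"z":0,"turn":0},{"x":-0.8,"y":0.8,"z":0,"turn":0}])

```text
t: 2.7
tool_pos: [0.2693, 0.4665, 0.2714]
tool_rot: [-2.366, -2.067, -0.0]
contact_force: [0.5, 0.6, 0.4]
opening: 0.0701
grip_force: 0.0
```

carry_out(moves=[{"x":-0.8,"y":0.7,"z":0,"turn":0},{"x":-0.8,"y":0.7,"z":0,"turn":0},{"x":-0.8,"y":0.7,"z":0,"turn":0},{"x":-0.8,"y":0.7,"z":0,"turn":0},{"x":-0.8,"y":0.7,"z":0,"turn":0},{"x":-0.8,"y":0.7,"z":0,"turn":0},{"x":-0.8,"y":0.7,"z":0,"turn":0},{"x":-0.8,"y":0.7,"z":0,"turn":0}])

```text
t: 3.5
tool_pos: [0.3864, 0.2891, 0.2715]
tool_rot: [2.366, 2.066, 0.001]
contact_force: [0.1, 0.2, 0.5]
opening: 0.0702
grip_force: 0.0
```

carry_out(moves=[{"x":-0.8,"y":0.6,"z":0,"turn":0},{"x":-0.8,"y":0.6,"z":0,"turn":0},{"x":-0.8,"y":0.6,"z":0,"turn":0},{"x":-0.8,"y":0.6,"z":0,"turn":0},{"x":-0.8,"y":0.6,"z":0,"turn":0},{"x":-0.8,"y":0.6,"z":0,"turn":0},{"x":-0.8,"y":0.6,"z":0,"turn":0},{"x":0,"y":0,"z":0,"turn":0}])

```text
t: 4.3
tool_pos: [0.472, 0.1353, 0.2714]
tool_rot: [2.369, 2.062, -0.0]
contact_force: [0.3, 0.9, -0.4]
opening: 0.0698
grip_force: 0.0
```

```bash
python3 - <<'E'
from h import *
np.set_printoptions(precision=4,suppress=True)
o=ctrl.get_obs(); print(o['tool_pos'],Ro.from_rotvec(o['tool_rot']).as_matrix()); print(ctrl.calibration('wrist')['T_tool_cam'])
snap('wrist','w0.png')
H=dict(rack=0,bottle_mid=.066,jar_mid=.066,tin_mid=.066,car_mid=.036)
for k,z in H.items():
    for m in ctrl.mark_of('wrist',k)[:2]: print(k,round(m['confidence'],2),np.array(m['pixel']),ray('wrist',m['pixel'],z))
im=cv2.imread('pics/top0.png'); cv2.imwrite('pics/top0z.png',cv2.resize(im[125:290,155:365],None,fx=3.6,fy=3.6,interpolation=cv2.INTER_CUBIC))
E
```

```text
[0.472  0.1353 0.2714] [[ 0.138   0.9904  0.0003]
 [ 0.9904 -0.138  -0.0007]
 [-0.0006  0.0004 -1.    ]]
[[ 0.0011 -0.9474 -0.3202  0.0824]
 [ 1.      0.0011  0.0002 -0.0001]
 [ 0.0002 -0.3202  0.9474 -0.1423]
 [ 0.      0.      0.      1.    ]]
bottle_mid 0.57 [414. 243.] [0.5656 0.0336 0.066 ]
jar_mid 0.75 [420.7 184.8] [0.5751 0.0983 0.066 ]
car_mid 0.8 [460.3 226.3] [0.6263 0.0322 0.036 ]
```

View pics/w0.png

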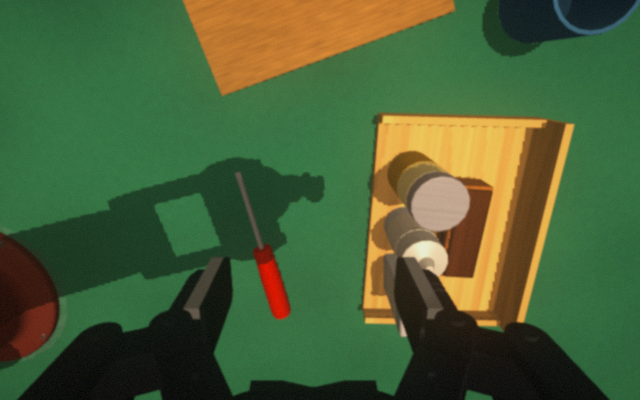

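View pics/top0z.png

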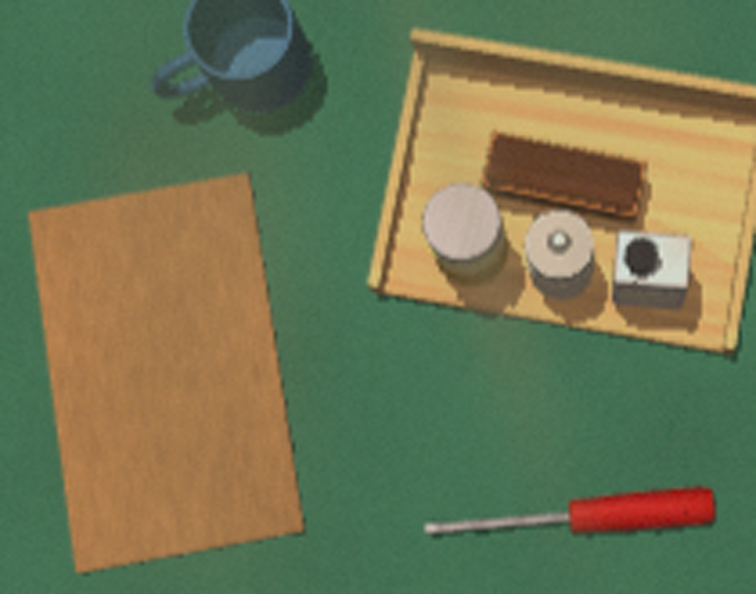

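The wrist view shows the jar lid centred at (440,203), the bottle nozzle at (428,262) and the car behind them. In the zoomed top view the lids, tin top and card corners are clear, so I'll compute positions from these features.

```bash
python3 - <<'E'
from h import *
np.set_printoptions(precision=4,suppress=True)
f=lambda a,b,z:ray('top',(155+a/3.6,125+b/3.6),z)
print('top jar',f(462,222,.12),'bottle',f(559,240,.12),'tin',f(653,256,.106))
print('wrist jar',ray('wrist',(440,203),.12),'bottle',ray('wrist',(428,262),.12))
c=np.array([f(a,b,.004) for a,b in [(29,213),(248,173),(303,532),(78,573)]]); print('card',c[:,:2],c.mean(0)); d=(c[0]+c[1]-c[2]-c[3])/2; print(np.hypot(*d[:2]),np.arctan2(d[1],d[0]))
b=np.array([ray('top',p,.012) for p in [(430,191),(476,184),(492,261),(446,267)]]); print('board',b.mean(0)); d=(b[0]+b[1]-b[2]-b[3])/2; print(np.hypot(*d[:2]),np.arctan2(d[1],d[0]))
a,e=f(370,288,.032),f(738,346,.032);print('rack front',a,e,np.hypot(*(a-e)[:2]),np.arctan2(-(a-e)[0],(a-e)[1]))
o=ctrl.get_obs();R=Ro.from_rotvec(o['tool_rot']).as_matrix()
for n,p in dict(jar=(.578,.093),bottle=(.567,.029),tin=(.560,-.037)).items(): print(n,(R.T@(np.array([*p,.069])-o['tool_pos']))/.025)
E
```

```text
top jar [0.5765 0.0912 0.12  ] bottle [0.565  0.0277 0.12  ] tin [ 0.5574 -0.0342  0.106 ]
wrist jar [0.5767 0.0984 0.12  ] bottle [0.5646 0.0418 0.12  ]
card [[0.6039 0.411 ]
 [0.6346 0.2547]
 [0.379  0.2056]
 [0.3497 0.3606]] [0.4918 0.308  0.004 ]
0.25974234723022327 0.19272208553014855
board [ 0.5022 -0.352   0.012 ]
0.19679993533039744 0.1627997471248306
rack front [0.5467 0.1608 0.032 ] [ 0.508  -0.0955  0.032 ] 0.25923412644885757 -0.14992059769034555
jar [-1.2139  4.4917  8.0942]
bottle [-3.8097  4.397   8.0936]
tin [-6.4634  4.4714  8.0931]
```

carry_out(moves=[{"x":-0.21,"y":0.87,"z":0,"turn":0.012},{"x":-0.22,"y":0.87,"z":0,"turn":0},{"x":-0.22,"y":0.87,"z":0,"turn":0},{"x":-0.22,"y":0.87,"z":0,"turn":0},{"x":-0.21,"y":0.87,"z":0,"turn":0},{"x":0,"y":0,"z":0.9,"turn":0},{"x":0,"y":0,"z":0.9,"turn":0},{"x":0,"y":0,"z":0.9,"turn":0}], grip=76)

```text
t: 5.4
tool_pos: [0.5749, 0.0957, 0.2032]
tool_rot: [2.377, 2.054, 0.001]
contact_force: [0.3, -0.4, 0.4]
opening: 0.0757
grip_force: 0.0
```

carry_out(moves=[{"x":0,"y":0,"z":0,"turn":0},{"x":0,"y":0,"z":0,"turn":0},{"x":0,"y":0,"z":0,"turn":0},{"x":0,"y":0,"z":0.5,"turn":0},{"x":0,"y":0,"z":0.5,"turn":0},{"x":0,"y":0,"z":0.5,"turn":0},{"x":0,"y":0,"z":0.5,"turn":0},{"x":0,"y":0,"z":0,"turn":0}])

```text
t: 6.2
tool_pos: [0.5729, 0.0947, 0.1503]
tool_rot: [-2.376, -2.05, 0.007]
contact_force: [0.2, 0.6, -0.7]
opening: 0.0759
grip_force: 0.0
```

carry_out(moves=[{"x":-0.06,"y":0.1,"z":0.4,"turn":0},{"x":0,"y":0,"z":0.5,"turn":0},{"x":0,"y":0,"z":0.5,"turn":0},{"x":0,"y":0,"z":0.5,"turn":0},{"x":0,"y":0,"z":0.5,"turn":0},{"x":0,"y":0,"z":0.4,"turn":0},{"x":0,"y":0,"z":0.4,"turn":0},{"x":0,"y":0,"z":0,"turn":0}])

```text
t: 7.0
tool_pos: [0.5759, 0.0929, 0.0717]
tool_rot: [-2.377, -2.051, 0.004]
contact_force: [-0.3, -0.4, -0.3]
opening: 0.076
grip_force: 0.0
```

```bash
python3 - <<'E'
from h import *
a=snap('wrist','w1.png'); 
for i in range(3): print(ctrl.get_obs()['tool_pos'].round(4) if hasattr(ctrl.get_obs()['tool_pos'],'round') else ctrl.get_obs()['tool_pos']); ctrl.get_image('top')
E
```

```text
[0.5765 0.093  0.0728]
[0.5772 0.093  0.0737]
[0.5775 0.093  0.0743]
```

View pics/w1.png

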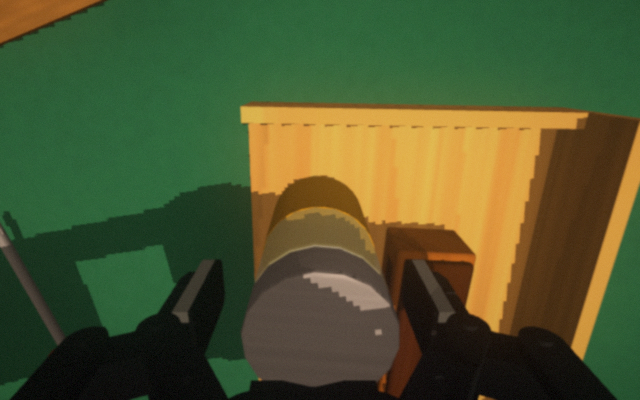

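The jar lid, spanning columns 243–399, sits centred between the fingers and clear of the car, so I'll grip.

carry_out(moves=[{"x":0,"y":0,"z":0,"turn":0},{"x":0,"y":0,"z":0,"turn":0},{"x":0,"y":0,"z":0,"turn":0},{"x":0,"y":0,"z":0,"turn":0},{"x":0,"y":0,"z":0,"turn":0},{"x":0,"y":0,"z":0,"turn":0},{"x":0,"y":0,"z":0,"turn":0},{"x":0,"y":0,"z":0,"turn":0}], grip=40, newtons=40)

```text
t: 8.0
tool_pos: [0.5778, 0.093, 0.0747]
tool_rot: [2.378, 2.052, 0.002]
contact_force: [0.7, 0.6, 5.2]
opening: 0.051
grip_force: 42.1
```

carry_out(moves=[{"x":0,"y":0,"z":-0.4,"turn":0},{"x":0,"y":0,"z":-0.8,"turn":0},{"x":0,"y":0,"z":-0.8,"turn":0},{"x":0,"y":0,"z":-0.8,"turn":0},{"x":0.4,"y":0,"z":-0.2,"turn":0},{"x":0.8,"y":-0.1,"z":0,"turn":0},{"x":0.9,"y":-0.2,"z":0,"turn":0},{"x":0.9,"y":-0.2,"z":0,"turn":0}])

```text
t: 8.8
tool_pos: [0.5745, 0.1702, 0.147]
tool_rot: [-2.377, -2.051, 0.004]
contact_force: [0.2, -0.5, -2.8]
opening: 0.0511
grip_force: 42.5
```

carry_out(moves=[{"x":0.9,"y":-0.2,"z":0,"turn":0},{"x":0.9,"y":-0.2,"z":0,"turn":0},{"x":0.9,"y":-0.2,"z":0,"turn":0},{"x":0.9,"y":-0.2,"z":0,"turn":0},{"x":0.9,"y":-0.2,"z":0,"turn":0},{"x":0.9,"y":-0.2,"z":0,"turn":0},{"x":0.9,"y":-0.2,"z":0,"turn":0},{"x":0.6,"y":0,"z":0,"turn":0}])

```text
t: 9.6
tool_pos: [0.5646, 0.3465, 0.1468]
tool_rot: [-2.376, -2.053, 0.005]
contact_force: [0.1, -0.2, -3.1]
opening: 0.0513
grip_force: 42.5
```

carry_out(moves=[{"x":0.3,"y":0,"z":0,"turn":0},{"x":0,"y":0,"z":0.4,"turn":0},{"x":0,"y":0,"z":0.4,"turn":0},{"x":0,"y":0,"z":0.4,"turn":0},{"x":0,"y":0,"z":0.4,"turn":0},{"x":0,"y":0,"z":0.4,"turn":0},{"x":0,"y":0,"z":0,"turn":0},{"x":0,"y":0,"z":0,"turn":0}])

```text
t: 10.4
tool_pos: [0.5673, 0.352, 0.0984]
tool_rot: [-2.379, -2.052, 0.001]
contact_force: [-0.3, -0.2, -2.3]
opening: 0.0513
grip_force: 42.4
```

carry_out(moves=[{"x":0,"y":0,"z":0.3,"turn":0},{"x":0,"y":0,"z":0.3,"turn":0},{"x":0,"y":0,"z":0.3,"turn":0},{"x":0,"y":0,"z":0.2,"turn":0},{"x":0,"y":0,"z":0,"turn":0},{"x":0,"y":0,"z":0,"turn":0},{"x":0,"y":0,"z":0,"turn":0},{"x":0,"y":0,"z":0,"turn":0}])

```text
t: 11.2
tool_pos: [0.5678, 0.3524, 0.0719]
tool_rot: [2.378, 2.052, 0.001]
contact_force: [0.5, -0.4, -2.4]
opening: 0.0511
grip_force: 42.4
```

carry_out(moves=[{"x":0,"y":0,"z":0.05,"turn":0},{"x":0,"y":0,"z":0.05,"turn":0},{"x":0,"y":0,"z":0.05,"turn":0},{"x":0,"y":0,"z":0.05,"turn":0},{"x":0,"y":0,"z":0,"turn":0},{"x":0,"y":0,"z":0,"turn":0},{"x":0,"y":0,"z":0,"turn":0},{"x":0,"y":0,"z":0,"turn":0}])

```text
t: 12.0
tool_pos: [0.5675, 0.3523, 0.0667]
tool_rot: [-2.379, -2.052, -0.0]
contact_force: [-1.7, 0.3, 1.6]
opening: 0.0511
grip_force: 42.7
```

carry_out(moves=[{"x":0,"y":0,"z":0,"turn":0},{"x":0,"y":0,"z":0,"turn":0},{"x":0,"y":0,"z":0,"turn":0},{"x":0,"y":0,"z":0,"turn":0},{"x":0,"y":0,"z":-0.4,"turn":0},{"x":0,"y":0,"z":-0.4,"turn":0},{"x":0,"y":0,"z":-0.9,"turn":0},{"x":0,"y":0,"z":-0.9,"turn":0}], grip=76)

```text
t: 12.8
tool_pos: [0.5675, 0.3522, 0.1328]
tool_rot: [2.379, 2.052, 0.0]
contact_force: [0.3, -0.9, 0.2]
opening: 0.076
grip_force: 0.0
```

carry_out(moves=[{"x":0,"y":0,"z":-0.9,"turn":0},{"x":0,"y":0,"z":-0.5,"turn":0},{"x":-0.9,"y":0.1,"z":0,"turn":0},{"x":-0.9,"y":0.1,"z":0,"turn":0},{"x":-0.9,"y":0.1,"z":0,"turn":0},{"x":-0.9,"y":0.1,"z":0,"turn":0},{"x":-0.9,"y":0.1,"z":0,"turn":0},{"x":-0.9,"y":0.1,"z":0,"turn":0}])

```text
t: 13.6
tool_pos: [0.5624, 0.2156, 0.1667]
tool_rot: [2.378, 2.052, 0.001]
contact_force: [-0.4, 0.4, 0.9]
opening: 0.0762
grip_force: 0.0
```

carry_out(moves=[{"x":-0.9,"y":0.1,"z":0,"turn":0},{"x":-0.9,"y":0.1,"z":0,"turn":0},{"x":-0.9,"y":0.2,"z":0,"turn":0},{"x":-0.9,"y":0.2,"z":0,"turn":0},{"x":-0.9,"y":0.2,"z":0,"turn":0},{"x":-0.9,"y":0.2,"z":0,"turn":0},{"x":-0.9,"y":0.2,"z":0,"turn":0},{"x":-0.9,"y":0.2,"z":0,"turn":0}])

```text
t: 14.4
tool_pos: [0.5708, 0.0323, 0.1668]
tool_rot: [2.378, 2.052, 0.001]
contact_force: [-0.1, -0.2, -0.7]
opening: 0.0762
grip_force: 0.0
```

carry_out(moves=[{"x":-0.26,"y":0,"z":0,"turn":0},{"x":0,"y":0,"z":0,"turn":0},{"x":0,"y":0,"z":0,"turn":0},{"x":0,"y":0,"z":0,"turn":0},{"x":0,"y":0,"z":0,"turn":0},{"x":0,"y":0,"z":0,"turn":0},{"x":0,"y":0,"z":0,"turn":0},{"x":0,"y":0,"z":0,"turn":0}])

```text
t: 15.2
tool_pos: [0.5698, 0.027, 0.1663]
tool_rot: [-2.378, -2.053, 0.0]
contact_force: [-0.9, 0.2, -0.3]
opening: 0.076
grip_force: 0.0
```

```bash
python3 - <<'E'
from h import *
np.set_printoptions(precision=4,suppress=True)
o=ctrl.get_obs(); print(o['tool_pos'],proj('wrist',(.565,.0275,.12)))
a=snap('wrist','w2.png'); b=snap('top','t2.png')
b=cv2.resize(b[130:290,160:380],(640,465))[:,:,::-1]
cv2.imwrite('pics/c2.png',np.vstack([cv2.resize(a[:,:,::-1],(640,400))[200:,:][:134],b]))
for k in ['jar_mid','bottle_mid','tin_mid','car_mid']:
  for n in ['top','wrist']:
    if n=='wrist' and k=='jar_mid': continue
    m=ctrl.mark_of(n,k)
    if m: print(n,k,m[0]['confidence'],ray(n,m[0]['pixel'],.036 if k[0]=='c' else .058 if k[0]=='j' else .066))
E
```

```text
[0.5698 0.027  0.1663] [304.5434 225.2984]
top jar_mid 0.87 [0.571  0.3455 0.058 ]
top bottle_mid 0.45 [0.5679 0.0308 0.066 ]
top tin_mid 0.55 [ 0.5641 -0.0259  0.066 ]
wrist tin_mid 0.81 [ 0.5542 -0.0327  0.066 ]
top car_mid 0.64 [ 0.565  -0.0292  0.036 ]
wrist car_mid 0.82 [0.6267 0.0292 0.036 ]
```

View pics/w2.png

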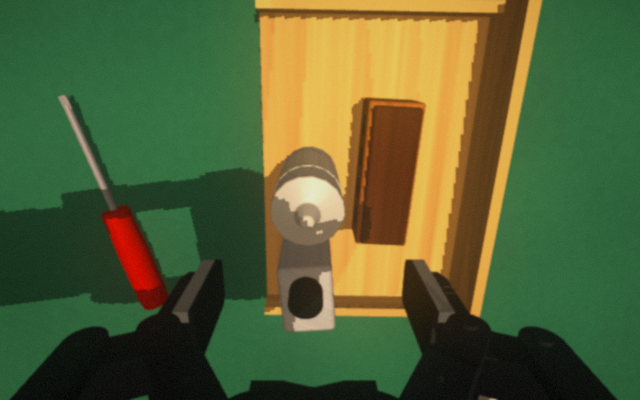

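The wrist view shows the bottle nozzle at (309,218), within about 4 mm of the prediction, and the tin cap at (306,298). The car at (390,170) is clear of the fingers.

carry_out(moves=[{"x":0.12,"y":-0.13,"z":0.3,"turn":0},{"x":0,"y":0,"z":0.7,"turn":0},{"x":0,"y":0,"z":0.7,"turn":0},{"x":0,"y":0,"z":0.7,"turn":0},{"x":0,"y":0,"z":0.6,"turn":0},{"x":0,"y":0,"z":0.5,"turn":0},{"x":0,"y":0,"z":0.4,"turn":0},{"x":0,"y":0,"z":0,"turn":0}], grip=72)

```text
t: 16.45
tool_pos: [0.5659, 0.0304, 0.0669]
tool_rot: [-2.377, -2.051, 0.003]
contact_force: [0.5, 1.0, 0.1]
opening: 0.0716
grip_force: 0.0
```

carry_out(moves=[{"x":0,"y":0,"z":0,"turn":0},{"x":0,"y":0,"z":0,"turn":0},{"x":0,"y":0,"z":0,"turn":0},{"x":0,"y":0,"z":0,"turn":0},{"x":0,"y":0,"z":0,"turn":0},{"x":0,"y":0,"z":0,"turn":0},{"x":0,"y":0,"z":0,"turn":0},{"x":0,"y":0,"z":0,"turn":0}], grip=36, newtons=30)

```text
t: 17.25
tool_pos: [0.5678, 0.0302, 0.0699]
tool_rot: [2.378, 2.051, 0.002]
contact_force: [-1.9, -0.4, 5.3]
opening: 0.0452
grip_force: 31.4
```

carry_out(moves=[{"x":0,"y":0,"z":-0.4,"turn":0},{"x":0,"y":0,"z":-0.8,"turn":0},{"x":0,"y":0,"z":-0.8,"turn":0},{"x":0,"y":0,"z":-0.8,"turn":0},{"x":0.4,"y":-0.2,"z":-0.2,"turn":0},{"x":0.8,"y":-0.4,"z":0,"turn":0},{"x":0.9,"y":-0.4,"z":0,"turn":0},{"x":0.9,"y":-0.4,"z":0,"turn":0}])

```text
t: 18.05
tool_pos: [0.5419, 0.1109, 0.1424]
tool_rot: [-2.378, -2.051, 0.003]
contact_force: [-0.0, 0.5, -1.7]
opening: 0.0451
grip_force: 31.3
```

carry_out(moves=[{"x":0.9,"y":-0.4,"z":0,"turn":0},{"x":0.9,"y":-0.4,"z":0,"turn":0},{"x":0.9,"y":-0.4,"z":0,"turn":0},{"x":0.9,"y":-0.4,"z":0,"turn":0},{"x":0.9,"y":-0.4,"z":0,"turn":0},{"x":0.9,"y":-0.4,"z":0,"turn":0},{"x":0.7,"y":-0.3,"z":0,"turn":0},{"x":0.3,"y":-0.16,"z":0,"turn":0}])

```text
t: 18.85
tool_pos: [0.4943, 0.2799, 0.1424]
tool_rot: [-2.376, -2.054, 0.003]
contact_force: [0.4, -1.6, -2.2]
opening: 0.0453
grip_force: 31.3
```

carry_out(moves=[{"x":0,"y":0,"z":0.4,"turn":0},{"x":0,"y":0,"z":0.6,"turn":0},{"x":0,"y":0,"z":0.6,"turn":0},{"x":0,"y":0,"z":0.5,"turn":0},{"x":0,"y":0,"z":0.5,"turn":0},{"x":0,"y":0,"z":0.3,"turn":0},{"x":0,"y":0,"z":0,"turn":0},{"x":0,"y":0,"z":0,"turn":0}])

```text
t: 19.65
tool_pos: [0.4964, 0.2784, 0.0714]
tool_rot: [2.379, 2.052, 0.0]
contact_force: [0.3, -0.6, -1.0]
opening: 0.0453
grip_force: 31.3
```

carry_out(moves=[{"x":0,"y":0,"z":0.1,"turn":0},{"x":0,"y":0,"z":0.1,"turn":0},{"x":0,"y":0,"z":0.1,"turn":0},{"x":0,"y":0,"z":0.06,"turn":0},{"x":0,"y":0,"z":0.04,"turn":0},{"x":0,"y":0,"z":0,"turn":0},{"x":0,"y":0,"z":0,"turn":0},{"x":0,"y":0,"z":0,"turn":0}])

```text
t: 20.45
tool_pos: [0.4962, 0.2786, 0.0619]
tool_rot: [-2.378, -2.052, -0.0]
contact_force: [-2.8, -0.7, 5.0]
opening: 0.0455
grip_force: 31.9
```

carry_out(moves=[{"x":0,"y":0,"z":0,"turn":0},{"x":0,"y":0,"z":0,"turn":0},{"x":0,"y":0,"z":0,"turn":0},{"x":0,"y":0,"z":0,"turn":0},{"x":0,"y":0,"z":-0.4,"turn":0},{"x":0,"y":0,"z":-0.4,"turn":0},{"x":0,"y":0,"z":-0.9,"turn":0},{"x":0,"y":0,"z":-0.9,"turn":0}], grip=72)

```text
t: 21.25
tool_pos: [0.4962, 0.2783, 0.1277]
tool_rot: [2.378, 2.052, 0.0]
contact_force: [-0.1, 0.0, -0.2]
opening: 0.0719
grip_force: 0.0
```

carry_out(moves=[{"x":0,"y":0,"z":-0.9,"turn":0},{"x":0,"y":0,"z":-0.7,"turn":0},{"x":-0.9,"y":0.3,"z":0,"turn":0},{"x":-0.9,"y":0.3,"z":0,"turn":0},{"x":-0.9,"y":0.3,"z":0,"turn":0},{"x":-0.9,"y":0.3,"z":0,"turn":0},{"x":-0.9,"y":0.3,"z":0,"turn":0},{"x":-0.9,"y":0.3,"z":0,"turn":0}])

```text
t: 22.05
tool_pos: [0.5214, 0.1374, 0.1677]
tool_rot: [2.378, 2.052, 0.003]
contact_force: [0.7, -0.4, 0.1]
opening: 0.0717
grip_force: 0.0
```

carry_out(moves=[{"x":-0.9,"y":0.3,"z":0,"turn":0},{"x":-0.9,"y":0.3,"z":0,"turn":0},{"x":-0.9,"y":0.3,"z":0,"turn":0},{"x":-0.9,"y":0.3,"z":0,"turn":0},{"x":-0.9,"y":0.3,"z":0,"turn":0},{"x":-0.9,"y":0.3,"z":0,"turn":0},{"x":-0.9,"y":0.3,"z":0,"turn":0},{"x":-0.4,"y":0.3,"z":0,"turn":0}])

```text
t: 22.85
tool_pos: [0.5562, -0.0379, 0.1676]
tool_rot: [2.379, 2.049, 0.001]
contact_force: [-0.0, 0.7, 0.8]
opening: 0.0721
grip_force: 0.0
```

carry_out(moves=[{"x":0,"y":0,"z":0,"turn":0},{"x":0,"y":0,"z":0,"turn":0},{"x":0,"y":0,"z":0,"turn":0},{"x":0,"y":0,"z":0,"turn":0},{"x":0,"y":0,"z":0,"turn":0},{"x":0,"y":0,"z":0,"turn":0},{"x":0,"y":0,"z":0,"turn":0},{"x":0,"y":0,"z":0,"turn":0}])

```text
t: 23.65
tool_pos: [0.5556, -0.0362, 0.1663]
tool_rot: [-2.378, -2.052, 0.0]
contact_force: [-0.7, 0.1, 0.1]
opening: 0.0721
grip_force: 0.0
```

```bash
python3 - <<'E'
from h import *
np.set_printoptions(precision=4,suppress=True)
a=snap('wrist','w3.png');o=ctrl.get_obs(); print(o['tool_pos'],proj('wrist',(.556,-.036,.106)))
for k in ['tin_mid','car_mid']:
    m=ctrl.mark_of('wrist',k)
    if m: print(k,m[0]['confidence'],m[0]['pixel'],ray('wrist',m[0]['pixel'],.036 if k[0]=='c' else .066))
E
```

```text
[ 0.5557 -0.0362  0.1663] [313.5368 215.1999]
car_mid 0.86 [398.0, 85.3] [0.6273 0.0273 0.036 ]
```

View pics/w3.png

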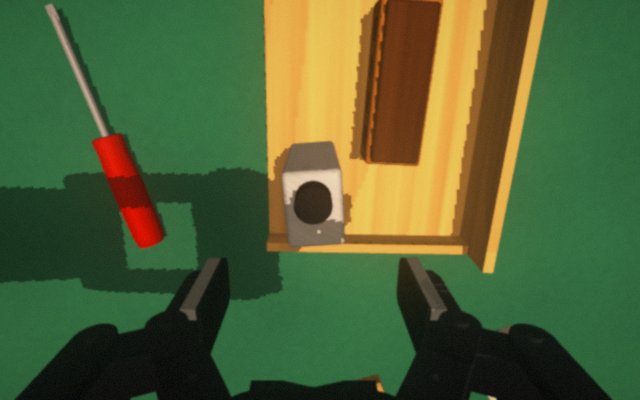

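The wrist view shows the tin's top centred at about (313,206) against a predicted (313.5,215), so roughly 4 mm along the row, and it is slightly yawed. The pads will square it up.

carry_out(moves=[{"x":0.18,"y":0,"z":0.3,"turn":0},{"x":0,"y":0,"z":0.7,"turn":0},{"x":0,"y":0,"z":0.7,"turn":0},{"x":0,"y":0,"z":0.7,"turn":0},{"x":0,"y":0,"z":0.6,"turn":0},{"x":0,"y":0,"z":0.5,"turn":0},{"x":0,"y":0,"z":0.4,"turn":0},{"x":0,"y":0,"z":0,"turn":0}], grip=66)

```text
t: 24.6
tool_pos: [0.5552, -0.0316, 0.067]
tool_rot: [-2.377, -2.051, 0.003]
contact_force: [-0.5, 0.2, 0.1]
opening: 0.0654
grip_force: 0.0
```

carry_out(moves=[{"x":0,"y":0,"z":0,"turn":0},{"x":0,"y":0,"z":0,"turn":0},{"x":0,"y":0,"z":0,"turn":0},{"x":0,"y":0,"z":0,"turn":0},{"x":0,"y":0,"z":0,"turn":0},{"x":0,"y":0,"z":0,"turn":0},{"x":0,"y":0,"z":0,"turn":0},{"x":0,"y":0,"z":0,"turn":0}], grip=26, newtons=40)

```text
t: 25.4
tool_pos: [0.5572, -0.0319, 0.07]
tool_rot: [2.377, 2.051, 0.002]
contact_force: [-1.0, 1.1, 5.8]
opening: 0.0362
grip_force: 39.5
```

carry_out(moves=[{"x":0,"y":0,"z":-0.4,"turn":0},{"x":0,"y":0,"z":-0.8,"turn":0},{"x":0,"y":0,"z":-0.8,"turn":0},{"x":0,"y":0,"z":-0.8,"turn":0},{"x":0.3,"y":-0.5,"z":-0.4,"turn":0},{"x":0.5,"y":-0.9,"z":0,"turn":0},{"x":0.5,"y":-0.9,"z":0,"turn":0},{"x":0.5,"y":-0.9,"z":0,"turn":0}])

```text
t: 26.2
tool_pos: [0.4822, 0.0249, 0.148]
tool_rot: [-2.378, -2.051, 0.002]
contact_force: [-0.4, 0.0, -2.0]
opening: 0.0364
grip_force: 39.2
```

carry_out(moves=[{"x":0.8,"y":-0.9,"z":0,"turn":0},{"x":0.8,"y":-0.9,"z":0,"turn":0},{"x":0.8,"y":-0.9,"z":0,"turn":0},{"x":0.8,"y":-0.9,"z":0,"turn":0},{"x":0.8,"y":-0.9,"z":0,"turn":0},{"x":0.9,"y":-0.4,"z":0,"turn":0},{"x":0.9,"y":-0.12,"z":0,"turn":0},{"x":0.9,"y":0,"z":0,"turn":0}])

```text
t: 27.0
tool_pos: [0.3829, 0.2092, 0.1481]
tool_rot: [-2.378, -2.053, 0.002]
contact_force: [1.2, 0.3, -2.2]
opening: 0.0362
grip_force: 39.3
```

carry_out(moves=[{"x":0.9,"y":0,"z":0,"turn":0},{"x":0.9,"y":0,"z":0,"turn":0},{"x":0.9,"y":0,"z":0,"turn":0},{"x":0.9,"y":0,"z":0,"turn":0},{"x":0.9,"y":0,"z":0,"turn":0},{"x":0.04,"y":0,"z":0,"turn":0},{"x":0,"y":0,"z":0.4,"turn":0},{"x":0,"y":0,"z":0.6,"turn":0}])

```text
t: 27.8
tool_pos: [0.401, 0.3203, 0.1233]
tool_rot: [2.379, 2.052, 0.001]
contact_force: [-0.1, 0.2, -2.8]
opening: 0.0364
grip_force: 39.4
```

carry_out(moves=[{"x":0,"y":0,"z":0.5,"turn":0},{"x":0,"y":0,"z":0.5,"turn":0},{"x":0,"y":0,"z":0.5,"turn":0},{"x":0,"y":0,"z":0.4,"turn":0},{"x":0,"y":0,"z":0.2,"turn":0},{"x":0,"y":0,"z":0,"turn":0},{"x":0,"y":0,"z":0,"turn":0},{"x":0,"y":0,"z":0,"turn":0}])

```text
t: 28.6
tool_pos: [0.4014, 0.3212, 0.0721]
tool_rot: [2.378, 2.052, 0.002]
contact_force: [0.3, 0.3, -2.8]
opening: 0.0363
grip_force: 39.3
```

carry_out(moves=[{"x":0,"y":0,"z":0.1,"turn":0},{"x":0,"y":0,"z":0.1,"turn":0},{"x":0,"y":0,"z":0.1,"turn":0},{"x":0,"y":0,"z":0.08,"turn":0},{"x":0,"y":0,"z":0.04,"turn":0},{"x":0,"y":0,"z":0,"turn":0},{"x":0,"y":0,"z":0,"turn":0},{"x":0,"y":0,"z":0,"turn":0}])

```text
t: 29.4
tool_pos: [0.4009, 0.321, 0.0621]
tool_rot: [-2.378, -2.052, 0.001]
contact_force: [-2.9, -1.5, 5.7]
opening: 0.0367
grip_force: 40.0
```

carry_out(moves=[{"x":0,"y":0,"z":0,"turn":0},{"x":0,"y":0,"z":0,"turn":0},{"x":0,"y":0,"z":0,"turn":0},{"x":0,"y":0,"z":0,"turn":0},{"x":0,"y":0,"z":-0.4,"turn":0},{"x":0,"y":0,"z":-0.4,"turn":0},{"x":0,"y":0,"z":-0.9,"turn":0},{"x":0,"y":0,"z":-0.9,"turn":0}], grip=70)

```text
t: 30.2
tool_pos: [0.4008, 0.3208, 0.1272]
tool_rot: [2.379, 2.052, 0.0]
contact_force: [0.3, -0.1, -0.4]
opening: 0.07
grip_force: 0.0
```

carry_out(moves=[{"x":0,"y":0,"z":-0.9,"turn":0},{"x":0,"y":0,"z":-0.9,"turn":0},{"x":-0.8,"y":0.9,"z":0,"turn":0},{"x":-0.8,"y":0.9,"z":0,"turn":0},{"x":-0.8,"y":0.9,"z":0,"turn":0},{"x":-0.8,"y":0.9,"z":0,"turn":0},{"x":-0.9,"y":0.9,"z":0,"turn":0},{"x":-0.9,"y":0.9,"z":0,"turn":0}])

```text
t: 31.0
tool_pos: [0.5171, 0.1764, 0.1722]
tool_rot: [2.378, 2.052, 0.003]
contact_force: [0.7, 0.1, -0.1]
opening: 0.0702
grip_force: 0.0
```

carry_out(moves=[{"x":-0.9,"y":0.9,"z":0,"turn":0},{"x":-0.9,"y":0.9,"z":0,"turn":0},{"x":-0.9,"y":0.9,"z":0,"turn":0},{"x":-0.9,"y":0.9,"z":0,"turn":0},{"x":-0.9,"y":0.9,"z":0,"turn":0},{"x":-0.6,"y":0.78,"z":0,"turn":0},{"x":0,"y":0,"z":0,"turn":0},{"x":0,"y":0,"z":0,"turn":0}])

```text
t: 31.8
tool_pos: [0.6282, 0.0317, 0.1716]
tool_rot: [2.379, 2.051, 0.001]
contact_force: [0.7, 0.2, -0.1]
opening: 0.0701
grip_force: 0.0
```

```bash
python3 - <<'E'
from h import *
np.set_printoptions(precision=4,suppress=True)
a=snap('wrist','w4.png');o=ctrl.get_obs(); print(o['tool_pos'],proj('wrist',(.627,.0285,.06)))
m=ctrl.mark_of('wrist','car_mid'); print(m[0],ray('wrist',m[0]['pixel'],.036))
b=snap('top','t4.png')
for k in ['jar_mid','bottle_mid','tin_mid']:
    m=ctrl.mark_of('top',k); 
    if m: print(k,m[0]['confidence'],ray('top',m[0]['pixel'],.058))
K,R,t=cam('wrist');print(K)
# car outline: dark brown
E
```

```text
[0.6278 0.0322 0.1714] [312.6795 194.472 ]
{'pixel': [312.0, 185.0], 'confidence': 0.83} [0.6262 0.0289 0.036 ]
jar_mid 0.69 [0.574  0.3476 0.058 ]
bottle_mid 0.94 [0.4875 0.281  0.058 ]
tin_mid 0.77 [0.3941 0.3172 0.058 ]
[[360.1337   0.     312.942 ]
 [  0.     360.1337 193.7772]
 [  0.       0.       1.    ]]
```

View pics/w4.png

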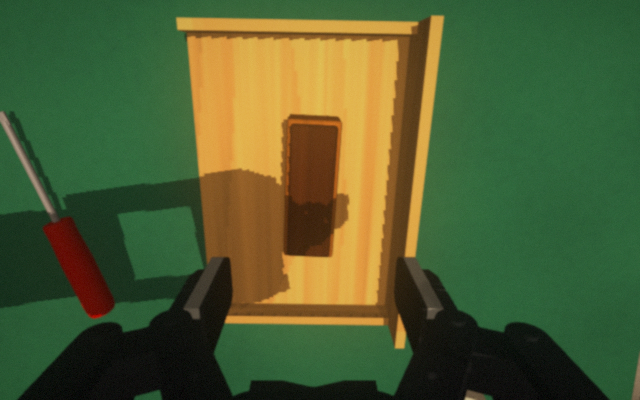

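View pics/t4.png

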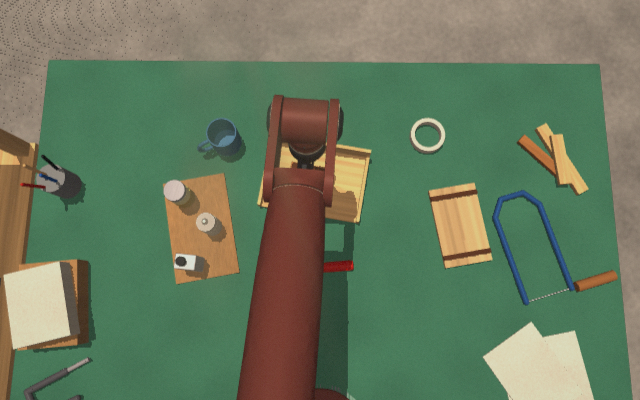

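All three containers stand on the card, with the jar at (177,191), bottle (206,222) and tin (187,262). The wrist view shows the car centred at about (312,187), between the fingers, with a yaw of about 0.04.

carry_out(moves=[{"x":0,"y":0,"z":0.5,"turn":0.04},{"x":0,"y":0,"z":0.9,"turn":0},{"x":0,"y":0,"z":0.9,"turn":0},{"x":0,"y":0,"z":0.9,"turn":0},{"x":0,"y":0,"z":0.9,"turn":0},{"x":0,"y":0,"z":0.7,"turn":0},{"x":0,"y":0,"z":0.6,"turn":0},{"x":0,"y":0,"z":0.4,"turn":0}])

```text
t: 32.9
tool_pos: [0.6275, 0.0321, 0.0245]
tool_rot: [-2.418, -2.004, 0.001]
contact_force: [0.0, 0.5, 0.5]
opening: 0.07
grip_force: 0.0
```

carry_out(moves=[{"x":0,"y":0,"z":0.2,"turn":0},{"x":0,"y":0,"z":0.1,"turn":0},{"x":0,"y":0,"z":0,"turn":0},{"x":0,"y":0,"z":0,"turn":0},{"x":0,"y":0,"z":0,"turn":0},{"x":0,"y":0,"z":0,"turn":0},{"x":0,"y":0,"z":0,"turn":0},{"x":0,"y":0,"z":0,"turn":0}])

```text
t: 33.7
tool_pos: [0.628, 0.0319, 0.0185]
tool_rot: [2.419, 2.004, 0.0]
contact_force: [0.1, -0.0, 0.4]
opening: 0.0699
grip_force: 0.0
```

carry_out(moves=[{"x":0,"y":0,"z":0,"turn":0},{"x":0,"y":0,"z":0,"turn":0},{"x":0,"y":0,"z":0,"turn":0},{"x":0,"y":0,"z":0,"turn":0},{"x":0,"y":0,"z":0,"turn":0},{"x":0,"y":0,"z":0,"turn":0},{"x":0,"y":0,"z":0,"turn":0},{"x":0,"y":0,"z":0,"turn":0}], grip=30, newtons=30)

```text
t: 34.5
tool_pos: [0.628, 0.0319, 0.0184]
tool_rot: [2.419, 2.004, 0.0]
contact_force: [-0.8, 0.1, 1.6]
opening: 0.0395
grip_force: 32.1
```

carry_out(moves=[{"x":0,"y":0,"z":-0.4,"turn":0},{"x":0,"y":0,"z":-0.8,"turn":0},{"x":0,"y":0,"z":-0.9,"turn":0},{"x":0,"y":0,"z":-0.9,"turn":0},{"x":-0.4,"y":0,"z":-0.9,"turn":0},{"x":-0.8,"y":0,"z":-0.9,"turn":0},{"x":-0.9,"y":0,"z":-0.9,"turn":0},{"x":-0.9,"y":-0.1,"z":-0.6,"turn":0}])

```text
t: 35.3
tool_pos: [0.6121, -0.0421, 0.1783]
tool_rot: [2.417, 2.004, 0.003]
contact_force: [0.5, -0.1, -0.7]
opening: 0.0395
grip_force: 31.9
```

carry_out(moves=[{"x":-0.9,"y":-0.2,"z":0,"turn":0},{"x":-0.9,"y":-0.2,"z":0,"turn":0},{"x":-0.9,"y":-0.2,"z":0,"turn":0},{"x":-0.9,"y":-0.2,"z":0,"turn":0},{"x":-0.9,"y":-0.2,"z":0,"turn":0},{"x":-0.9,"y":-0.2,"z":0,"turn":0},{"x":-0.9,"y":-0.2,"z":0,"turn":0},{"x":-0.9,"y":-0.2,"z":0,"turn":0}])

```text
t: 36.1
tool_pos: [0.5382, -0.2115, 0.176]
tool_rot: [2.419, 2.004, 0.0]
contact_force: [0.2, -0.9, -1.7]
opening: 0.0401
grip_force: 31.9
```

carry_out(moves=[{"x":-0.9,"y":-0.1,"z":0,"turn":0},{"x":-0.9,"y":-0.1,"z":0,"turn":0},{"x":-0.9,"y":-0.1,"z":0,"turn":0},{"x":-0.9,"y":0,"z":0,"turn":0},{"x":-0.9,"y":0,"z":0,"turn":0},{"x":-0.9,"y":0,"z":0,"turn":0},{"x":-0.3,"y":0,"z":0,"turn":0},{"x":0,"y":0,"z":0,"turn":0}])

```text
t: 36.9
tool_pos: [0.5046, -0.3499, 0.1759]
tool_rot: [-2.42, -2.002, -0.0]
contact_force: [0.1, 0.4, -1.0]
opening: 0.0397
grip_force: 31.9
```

carry_out(moves=[{"x":0,"y":0,"z":0,"turn":0.14},{"x":0,"y":0,"z":0,"turn":0.14},{"x":0,"y":0,"z":0,"turn":0.14},{"x":0,"y":0,"z":0,"turn":0.14},{"x":0,"y":0,"z":0,"turn":0.14},{"x":0,"y":0,"z":0,"turn":0.14},{"x":0,"y":0,"z":0,"turn":0.14},{"x":0,"y":0,"z":0,"turn":0.14}])

```text
t: 37.7
tool_pos: [0.5053, -0.3479, 0.1758]
tool_rot: [-3.114, -0.406, -0.0]
contact_force: [-0.4, 0.3, -1.1]
opening: 0.0393
grip_force: 31.8
```

carry_out(moves=[{"x":0,"y":0,"z":0,"turn":0.1},{"x":0,"y":0,"z":0,"turn":0},{"x":0,"y":0,"z":0,"turn":0},{"x":0,"y":0,"z":0,"turn":0},{"x":0,"y":0,"z":0,"turn":0},{"x":0,"y":0,"z":0,"turn":0},{"x":0,"y":0,"z":0,"turn":0},{"x":0,"y":0,"z":0,"turn":0}])

```text
t: 38.5
tool_pos: [0.5049, -0.3494, 0.1758]
tool_rot: [-3.131, -0.257, 0.0]
contact_force: [-0.4, -0.1, -0.9]
opening: 0.0393
grip_force: 31.8
```

```bash
python3 - <<'E'
from h import *
np.set_printoptions(precision=4,suppress=True)
a=snap('wrist','w5.png');o=ctrl.get_obs();R=Ro.from_rotvec(o['tool_rot']).as_matrix(); print(o['tool_pos'],np.arctan2(R[1,0],R[0,0]))
for n in ['wrist','top']:
  if n=='top': snap('top','t5.png')
  m=ctrl.mark_of(n,'board')
  if m: print(m[0],ray(n,m[0]['pixel'],.0))
E
```

```text
[ 0.5049 -0.3494  0.1758] 0.1638033363776279
{'pixel': [314.0, 167.6], 'confidence': 0.85} [ 0.505  -0.3504  0.    ]
{'pixel': [457.6, 222.7], 'confidence': 0.58} [ 0.5101 -0.3472  0.    ]
```

View pics/w5.png

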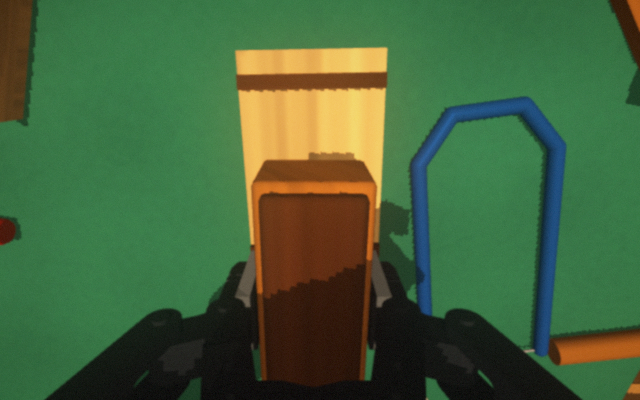

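The wrist view shows the board's far edge from (236,51) to (387,48), with its sides nearly vertical. The held car's front top edge is at about row 182, centred at column 318.

```bash
python3 - <<'E'
from h import *
np.set_printoptions(precision=4,suppress=True)
r=lambda p,z:ray('wrist',p,z)[:2]
a,b=r((236,51),.012),r((387,48),.012); c,d=r((250,240),.012),r((379,220),.012)
w=a-b; print('width',np.hypot(*w),'yaw end',np.arctan2(w[1],w[0])-np.pi/2,'yaw sides',[np.arctan2(*(u-v)[::-1]) for u,v in [(a,c),(b,d)]])
y=.165; ux=np.array([np.cos(y),np.sin(y)])
print('board c',(a+b)/2-.1*ux)
t=ctrl.get_obs()['tool_pos'][:2]
for p,h in [((317,182),.042),((316,161),.010),((314,193),.048)]: q=r(p,.1694+h)-t; print(h,q@ux,q@[-ux[1],ux[0]])
E
```

```text
width 0.1193288185152945 yaw end 0.1832921586887628 yaw sides [np.float64(0.17595615215174226), np.float64(0.18062965897885813)]
board c [ 0.5039 -0.3484]
0.042 0.050108779797125 -0.001324505384773844
0.01 0.04908450857133333 -0.001269833097212336
0.048 0.04853552231485491 -0.0003823082224512393
```

carry_out(moves=[{"x":0.16,"y":0,"z":0.4,"turn":-0.015},{"x":0,"y":0,"z":0.8,"turn":0},{"x":0,"y":0,"z":0.9,"turn":0},{"x":0,"y":0,"z":0.9,"turn":0},{"x":0,"y":0,"z":0.9,"turn":0},{"x":0,"y":0,"z":0.8,"turn":0},{"x":0,"y":0,"z":0.5,"turn":0},{"x":0,"y":0,"z":0.3,"turn":0}])

```text
t: 39.5
tool_pos: [0.5083, -0.3481, 0.0364]
tool_rot: [-3.127, -0.281, 0.002]
contact_force: [0.4, 0.0, -1.5]
opening: 0.0396
grip_force: 31.9
```

carry_out(moves=[{"x":0,"y":0,"z":0.3,"turn":0},{"x":0,"y":0,"z":0,"turn":0},{"x":0,"y":0,"z":0,"turn":0},{"x":0,"y":0,"z":0,"turn":0},{"x":0,"y":0,"z":0,"turn":0},{"x":0,"y":0,"z":0,"turn":0},{"x":0,"y":0,"z":0,"turn":0},{"x":0,"y":0,"z":0,"turn":0}])

```text
t: 40.3
tool_pos: [0.5089, -0.3488, 0.0309]
tool_rot: [3.129, 0.28, 0.0]
contact_force: [0.2, 0.6, -2.1]
opening: 0.0392
grip_force: 31.9
```

carry_out(moves=[{"x":0,"y":0,"z":0.2,"turn":0},{"x":0,"y":0,"z":0.15,"turn":0},{"x":0,"y":0,"z":0.1,"turn":0},{"x":0,"y":0,"z":0.05,"turn":0},{"x":0,"y":0,"z":0,"turn":0},{"x":0,"y":0,"z":0,"turn":0},{"x":0,"y":0,"z":0,"turn":0},{"x":0,"y":0,"z":0,"turn":0}])

```text
t: 41.1
tool_pos: [0.5089, -0.3488, 0.0184]
tool_rot: [3.129, 0.28, 0.0]
contact_force: [0.4, 0.6, 0.2]
opening: 0.0399
grip_force: 32.1
```

carry_out(moves=[{"x":0,"y":0,"z":0.02,"turn":0},{"x":0,"y":0,"z":0,"turn":0},{"x":0,"y":0,"z":0,"turn":0},{"x":0,"y":0,"z":0,"turn":0},{"x":0,"y":0,"z":0,"turn":0},{"x":0,"y":0,"z":0,"turn":0},{"x":0,"y":0,"z":-0.4,"turn":0},{"x":0,"y":0,"z":-0.6,"turn":0}], grip=72)

```text
t: 41.9
tool_pos: [0.5083, -0.3482, 0.0427]
tool_rot: [-3.127, -0.28, 0.002]
contact_force: [-0.3, -0.4, -0.5]
opening: 0.0724
grip_force: 0.0
```

carry_out(moves=[{"x":0,"y":0,"z":-0.8,"turn":0},{"x":0,"y":0,"z":-0.9,"turn":0},{"x":0,"y":0,"z":-0.9,"turn":0},{"x":0,"y":0,"z":-0.9,"turn":0},{"x":0,"y":0,"z":-0.9,"turn":0},{"x":0,"y":0,"z":-0.9,"turn":0},{"x":0,"y":0,"z":-0.4,"turn":0},{"x":0,"y":0,"z":0,"turn":0}])

```text
t: 42.7
tool_pos: [0.51, -0.3496, 0.1886]
tool_rot: [3.125, 0.28, 0.006]
contact_force: [0.6, -0.1, -0.3]
opening: 0.0721
grip_force: 0.0
```

```bash
python3 - <<'E'
from h import *
np.set_printoptions(precision=4,suppress=True)
a=snap('wrist','w6.png');o=ctrl.get_obs(); print(o['tool_pos'])
for k,z in [('car_mid',.036),('board',0)]:
  m=ctrl.mark_of('wrist',k)
  if m: print(k,m[0],ray('wrist',m[0]['pixel'],z))
E
```

```text
[ 0.5092 -0.349   0.1865]
car_mid {'pixel': [312.6, 178.3], 'confidence': 0.69} [ 0.5061 -0.3487  0.036 ]
```

View pics/w6.png

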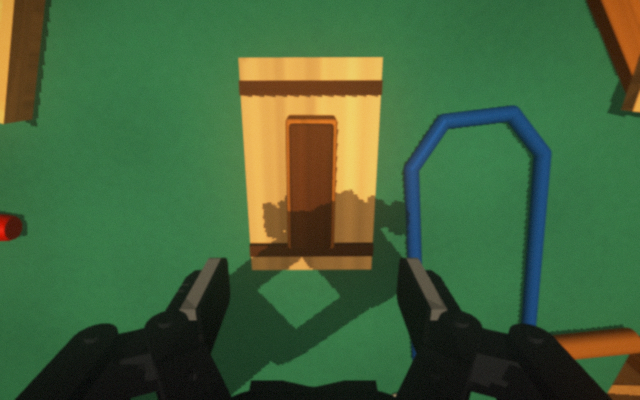

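The car stands upright between the strips, spanning rows 115–250 and columns 287–337, with the board at columns 240–382. I'll check its centring and work out the move to the jar.

```bash
python3 - <<'E'
from h import *
np.set_printoptions(precision=4,suppress=True)
r=lambda p,z:ray('wrist',p,z)[:2]
corn=[r(p,.012) for p in [(239,58),(382,57),(372,269),(250,270)]]; c=np.mean(corn,0); d=(corn[0]+corn[1]-corn[2]-corn[3])/2; ux=d/np.hypot(*d); uy=np.array([-ux[1],ux[0]])
print('board',c,np.hypot(*d),np.arctan2(d[1],d[0]))
for n,p,z in [('far body top',(312,118),.054),('far low',(312,116),.022),('roof far',(312,125),.06),('roof near',(311,248),.06),('left roof',(290,185),.06),('right roof',(334,185),.06)]:
  q=r(p,z)-c; print(n,q@ux,q@uy)
E
```

```text
board [ 0.5029 -0.347 ] 0.1968935469082534 0.1801070390105418
far body top 0.05481002430775139 -0.0013904074512772879
far low 0.052592401082806564 -0.0012560302450844388
roof far 0.05047389561674852 -0.0014101759425550952
roof near -0.04990648928647495 -0.00047264473453115935
left roof 0.004388996996644217 0.015681183570837434
right roof 0.004396238306750004 -0.018392692950800055
```

The car is centred within 2 mm. Next comes the tin, taken first so nothing is carried over containers already standing in the tray.

carry_out(moves=[{"x":0,"y":0,"z":0,"turn":-0.14},{"x":0,"y":0,"z":0,"turn":-0.14},{"x":0,"y":0,"z":0,"turn":-0.14},{"x":0,"y":0,"z":0,"turn":-0.14},{"x":0,"y":0,"z":0,"turn":-0.14},{"x":0,"y":0,"z":0,"turn":-0.14},{"x":0,"y":0,"z":0,"turn":-0.14},{"x":0,"y":0,"z":0,"turn":-0.14}], grip=66)

```text
t: 43.65
tool_pos: [0.5081, -0.3481, 0.1831]
tool_rot: [-2.494, -1.905, 0.001]
contact_force: [0.1, -0.5, -0.8]
opening: 0.0661
grip_force: 0.0
```

carry_out(moves=[{"x":0,"y":0,"z":0,"turn":-0.125},{"x":0.9,"y":-0.3,"z":0,"turn":0},{"x":0.9,"y":-0.3,"z":0,"turn":0},{"x":0.9,"y":-0.3,"z":0,"turn":0},{"x":0.9,"y":-0.3,"z":0,"turn":0},{"x":0.9,"y":-0.3,"z":0,"turn":0},{"x":0.9,"y":-0.3,"z":0,"turn":0},{"x":0.9,"y":-0.3,"z":0,"turn":0}])

```text
t: 44.45
tool_pos: [0.4789, -0.1839, 0.1834]
tool_rot: [-2.376, -2.05, 0.002]
contact_force: [0.4, -0.3, 0.1]
opening: 0.0658
grip_force: 0.0
```

carry_out(moves=[{"x":0.9,"y":-0.3,"z":0,"turn":0},{"x":0.9,"y":-0.3,"z":0,"turn":0},{"x":0.9,"y":-0.3,"z":0,"turn":0},{"x":0.9,"y":-0.3,"z":0,"turn":0},{"x":0.9,"y":-0.3,"z":0,"turn":0},{"x":0.9,"y":-0.3,"z":0,"turn":0},{"x":0.9,"y":-0.3,"z":0,"turn":0},{"x":0.9,"y":-0.3,"z":0,"turn":0}])

```text
t: 45.25
tool_pos: [0.4459, 0.0026, 0.1836]
tool_rot: [-2.377, -2.051, 0.003]
contact_force: [0.9, -0.1, -0.7]
opening: 0.0657
grip_force: 0.0
```

carry_out(moves=[{"x":0.9,"y":-0.3,"z":0,"turn":0},{"x":0.9,"y":-0.3,"z":0,"turn":0},{"x":0.9,"y":-0.3,"z":0,"turn":0},{"x":0.9,"y":-0.3,"z":0,"turn":0},{"x":0.9,"y":-0.3,"z":0,"turn":0},{"x":0.9,"y":-0.3,"z":0,"turn":0},{"x":0.9,"y":-0.3,"z":0,"turn":0},{"x":0.9,"y":-0.3,"z":0,"turn":0}])

```text
t: 46.05
tool_pos: [0.4129, 0.1891, 0.1836]
tool_rot: [-2.378, -2.052, 0.004]
contact_force: [-0.1, 0.3, -0.4]
opening: 0.0657
grip_force: 0.0
```

carry_out(moves=[{"x":0.9,"y":-0.3,"z":0,"turn":0},{"x":0.9,"y":-0.3,"z":0,"turn":0},{"x":0.9,"y":-0.3,"z":0,"turn":0},{"x":0.9,"y":-0.3,"z":0,"turn":0},{"x":0.9,"y":-0.17,"z":0,"turn":0},{"x":0.66,"y":0,"z":0,"turn":0},{"x":0,"y":0,"z":0,"turn":0},{"x":0,"y":0,"z":0,"turn":0}])

```text
t: 46.85
tool_pos: [0.3983, 0.3205, 0.1839]
tool_rot: [-2.378, -2.053, 0.005]
contact_force: [-0.8, -0.3, 0.7]
opening: 0.0661
grip_force: 0.0
```

carry_out(moves=[{"x":0,"y":0,"z":0,"turn":0},{"x":0,"y":0,"z":0.4,"turn":0},{"x":0,"y":0,"z":0.6,"turn":0},{"x":0,"y":0,"z":0.6,"turn":0},{"x":0,"y":0,"z":0.4,"turn":0},{"x":0,"y":0,"z":0,"turn":0},{"x":0,"y":0,"z":0,"turn":0},{"x":0,"y":0,"z":0,"turn":0}])

```text
t: 47.65
tool_pos: [0.3995, 0.3214, 0.136]
tool_rot: [2.378, 2.052, 0.002]
contact_force: [-0.3, -0.2, 0.8]
opening: 0.066
grip_force: 0.0
```

carry_out(moves=[{"x":0,"y":0.05,"z":0.5,"turn":0},{"x":0,"y":0,"z":0.6,"turn":0},{"x":0,"y":0,"z":0.6,"turn":0},{"x":0,"y":0,"z":0.6,"turn":0},{"x":0,"y":0,"z":0.4,"turn":0},{"x":0,"y":0,"z":0.25,"turn":0},{"x":0,"y":0,"z":0,"turn":0},{"x":0,"y":0,"z":0,"turn":0}])

```text
t: 48.45
tool_pos: [0.4005, 0.3211, 0.0618]
tool_rot: [2.378, 2.052, 0.001]
contact_force: [-1.0, -0.7, 0.1]
opening: 0.0661
grip_force: 0.0
```

carry_out(moves=[{"x":0,"y":0,"z":0,"turn":0},{"x":0,"y":0,"z":0,"turn":0},{"x":0,"y":0,"z":0,"turn":0},{"x":0,"y":0,"z":0,"turn":0},{"x":0,"y":0,"z":0,"turn":0},{"x":0,"y":0,"z":0,"turn":0},{"x":0,"y":0,"z":0,"turn":0},{"x":0,"y":0,"z":0,"turn":0}], grip=26, newtons=40)

```text
t: 49.25
tool_pos: [0.401, 0.3213, 0.0626]
tool_rot: [2.378, 2.052, 0.003]
contact_force: [0.6, 0.3, 5.2]
opening: 0.0361
grip_force: 40.0
```

carry_out(moves=[{"x":0,"y":0,"z":-0.4,"turn":0},{"x":0,"y":0,"z":-0.8,"turn":0},{"x":0,"y":0,"z":-0.8,"turn":0},{"x":0,"y":0,"z":-0.8,"turn":0},{"x":-0.4,"y":0,"z":-0.6,"turn":0},{"x":-0.8,"y":0,"z":0,"turn":0},{"x":-0.9,"y":0,"z":0,"turn":0},{"x":-0.9,"y":0,"z":0,"turn":0}])

```text
t: 50.05
tool_pos: [0.3881, 0.2457, 0.1457]
tool_rot: [-2.377, -2.053, 0.003]
contact_force: [0.4, -0.8, -2.7]
opening: 0.0364
grip_force: 39.5
```

carry_out(moves=[{"x":-0.9,"y":0,"z":0,"turn":0},{"x":-0.9,"y":0.4,"z":0,"turn":0},{"x":-0.9,"y":0.8,"z":0,"turn":0},{"x":-0.9,"y":0.8,"z":0,"turn":0},{"x":-0.9,"y":0.8,"z":0,"turn":0},{"x":-0.9,"y":0.8,"z":0,"turn":0},{"x":-0.9,"y":0.8,"z":0,"turn":0},{"x":-0.9,"y":0.8,"z":0,"turn":0}])

```text
t: 50.85
tool_pos: [0.491, 0.0486, 0.1456]
tool_rot: [-2.377, -2.051, 0.002]
contact_force: [-0.2, 1.0, -2.3]
opening: 0.036
grip_force: 39.6
```

carry_out(moves=[{"x":-0.9,"y":0.8,"z":0,"turn":0},{"x":-0.9,"y":0.8,"z":0,"turn":0},{"x":-0.6,"y":0.8,"z":0,"turn":0},{"x":-0.44,"y":0.68,"z":0,"turn":0},{"x":0,"y":0,"z":0,"turn":0},{"x":0,"y":0,"z":0.3,"turn":0},{"x":0,"y":0,"z":0.5,"turn":0},{"x":0,"y":0,"z":0.5,"turn":0}])

```text
t: 51.65
tool_pos: [0.5562, -0.0311, 0.1123]
tool_rot: [-2.377, -2.052, 0.001]
contact_force: [0.4, -0.6, -3.6]
opening: 0.0362
grip_force: 39.9
```

carry_out(moves=[{"x":0,"y":0,"z":0.4,"turn":0},{"x":0,"y":0,"z":0.4,"turn":0},{"x":0,"y":0,"z":0.2,"turn":0},{"x":0,"y":0,"z":0,"turn":0},{"x":0,"y":0,"z":0,"turn":0},{"x":0,"y":0,"z":0,"turn":0},{"x":0,"y":0,"z":0,"turn":0},{"x":0,"y":0,"z":0,"turn":0}])

```text
t: 52.45
tool_pos: [0.5576, -0.032, 0.0896]
tool_rot: [2.378, 2.052, 0.001]
contact_force: [0.4, 0.3, -2.1]
opening: 0.036
grip_force: 39.9
```

carry_out(moves=[{"x":0,"y":0,"z":0.25,"turn":0},{"x":0,"y":0,"z":0.2,"turn":0},{"x":0,"y":0,"z":0.15,"turn":0},{"x":0,"y":0,"z":0.08,"turn":0},{"x":0,"y":0,"z":0.05,"turn":0},{"x":0,"y":0,"z":0.03,"turn":0},{"x":0,"y":0,"z":0,"turn":0},{"x":0,"y":0,"z":0,"turn":0}])

```text
t: 53.25
tool_pos: [0.5575, -0.0319, 0.0706]
tool_rot: [2.378, 2.052, 0.0]
contact_force: [-2.1, 0.7, 2.0]
opening: 0.036
grip_force: 40.6
```

carry_out(moves=[{"x":0,"y":0,"z":0,"turn":0},{"x":0,"y":0,"z":0,"turn":0},{"x":0,"y":0,"z":0,"turn":0},{"x":0,"y":0,"z":0,"turn":0},{"x":0,"y":0,"z":-0.4,"turn":0},{"x":0,"y":0,"z":-0.4,"turn":0},{"x":0,"y":0,"z":-0.9,"turn":0},{"x":0,"y":0,"z":-0.9,"turn":0}], grip=66)

```text
t: 54.05
tool_pos: [0.5573, -0.0319, 0.1365]
tool_rot: [2.378, 2.052, 0.0]
contact_force: [0.8, 0.3, 0.0]
opening: 0.0656
grip_force: 0.0
```

carry_out(moves=[{"x":0,"y":0,"z":-0.9,"turn":0},{"x":0,"y":0,"z":-0.9,"turn":0},{"x":0.9,"y":-0.3,"z":0,"turn":0},{"x":0.9,"y":-0.3,"z":0,"turn":0},{"x":0.9,"y":-0.3,"z":0,"turn":0},{"x":0.9,"y":-0.3,"z":0,"turn":0},{"x":0.9,"y":-0.3,"z":0,"turn":0},{"x":0.9,"y":-0.3,"z":0,"turn":0}])

```text
t: 54.85
tool_pos: [0.5327, 0.1092, 0.1815]
tool_rot: [2.378, 2.051, 0.003]
contact_force: [0.7, -0.7, 0.4]
opening: 0.066
grip_force: 0.0
```

carry_out(moves=[{"x":0.9,"y":-0.3,"z":0,"turn":0},{"x":0.9,"y":-0.3,"z":0,"turn":0},{"x":0.9,"y":-0.4,"z":0,"turn":0},{"x":0.9,"y":-0.4,"z":0,"turn":0},{"x":0.9,"y":-0.4,"z":0,"turn":0},{"x":0.9,"y":-0.4,"z":0,"turn":0},{"x":0.9,"y":-0.28,"z":0,"turn":0},{"x":0.22,"y":0,"z":0,"turn":0}], grip=72)

```text
t: 55.65
tool_pos: [0.4948, 0.2805, 0.1814]
tool_rot: [2.376, 2.055, 0.003]
contact_force: [0.4, -0.0, 0.8]
opening: 0.0719
grip_force: 0.0
```

carry_out(moves=[{"x":0,"y":0,"z":0,"turn":0},{"x":0,"y":0,"z":0,"turn":0},{"x":0,"y":0,"z":0.4,"turn":0},{"x":0,"y":0,"z":0.6,"turn":0},{"x":0,"y":0,"z":0.5,"turn":0},{"x":0,"y":0,"z":0,"turn":0},{"x":0,"y":0,"z":0,"turn":0},{"x":0,"y":0,"z":0,"turn":0}])

```text
t: 56.45
tool_pos: [0.4954, 0.2786, 0.1429]
tool_rot: [2.379, 2.052, 0.001]
contact_force: [-0.6, -0.0, 0.2]
opening: 0.072
grip_force: 0.0
```

carry_out(moves=[{"x":0,"y":0.03,"z":0.6,"turn":0},{"x":0,"y":0,"z":0.6,"turn":0},{"x":0,"y":0,"z":0.6,"turn":0},{"x":0,"y":0,"z":0.6,"turn":0},{"x":0,"y":0,"z":0.5,"turn":0},{"x":0,"y":0,"z":0.34,"turn":0},{"x":0,"y":0,"z":0,"turn":0},{"x":0,"y":0,"z":0,"turn":0}])

```text
t: 57.25
tool_pos: [0.496, 0.2785, 0.0616]
tool_rot: [2.379, 2.052, 0.0]
contact_force: [0.8, -0.5, 0.4]
opening: 0.0719
grip_force: 0.0
```

carry_out(moves=[{"x":0,"y":0,"z":0,"turn":0},{"x":0,"y":0,"z":0,"turn":0},{"x":0,"y":0,"z":0,"turn":0},{"x":0,"y":0,"z":0,"turn":0},{"x":0,"y":0,"z":0,"turn":0},{"x":0,"y":0,"z":0,"turn":0},{"x":0,"y":0,"z":0,"turn":0},{"x":0,"y":0,"z":0,"turn":0}], grip=36, newtons=30)

```text
t: 58.05
tool_pos: [0.4965, 0.2788, 0.0627]
tool_rot: [2.378, 2.052, 0.002]
contact_force: [-1.6, -0.1, 5.8]
opening: 0.0452
grip_force: 31.0
```

carry_out(moves=[{"x":0,"y":0,"z":-0.4,"turn":0},{"x":0,"y":0,"z":-0.8,"turn":0},{"x":0,"y":0,"z":-0.8,"turn":0},{"x":0,"y":0,"z":-0.8,"turn":0},{"x":-0.4,"y":0.2,"z":-0.6,"turn":0},{"x":-0.8,"y":0.4,"z":0,"turn":0},{"x":-0.9,"y":0.4,"z":0,"turn":0},{"x":-0.9,"y":0.4,"z":0,"turn":0}])

```text
t: 58.85
tool_pos: [0.5194, 0.1976, 0.1464]
tool_rot: [2.378, 2.053, -0.001]
contact_force: [0.3, 0.3, -1.8]
opening: 0.0455
grip_force: 31.2
```

carry_out(moves=[{"x":-0.9,"y":0.4,"z":0,"turn":0},{"x":-0.9,"y":0.4,"z":0,"turn":0},{"x":-0.9,"y":0.4,"z":0,"turn":0},{"x":-0.9,"y":0.4,"z":0,"turn":0},{"x":-0.9,"y":0.4,"z":0,"turn":0},{"x":-0.9,"y":0.4,"z":0,"turn":0},{"x":-0.6,"y":0.3,"z":0,"turn":0},{"x":-0.41,"y":0.2,"z":0,"turn":0}])

```text
t: 59.65
tool_pos: [0.5677, 0.0284, 0.1463]
tool_rot: [-2.38, -2.051, 0.001]
contact_force: [0.4, -0.3, -2.1]
opening: 0.0452
grip_force: 31.2
```

carry_out(moves=[{"x":0,"y":0,"z":0,"turn":0},{"x":0,"y":0,"z":0,"turn":0},{"x":0,"y":0,"z":0.5,"turn":0},{"x":0,"y":0,"z":0.6,"turn":0},{"x":0,"y":0,"z":0.5,"turn":0},{"x":0,"y":0,"z":0.4,"turn":0},{"x":0,"y":0,"z":0.3,"turn":0},{"x":0,"y":0,"z":0,"turn":0}])

```text
t: 60.45
tool_pos: [0.5666, 0.0301, 0.0871]
tool_rot: [-2.377, -2.051, 0.004]
contact_force: [0.4, 0.3, -1.5]
opening: 0.0452
grip_force: 31.2
```

carry_out(moves=[{"x":0,"y":0,"z":0.25,"turn":0},{"x":0,"y":0,"z":0.2,"turn":0},{"x":0,"y":0,"z":0.15,"turn":0},{"x":0,"y":0,"z":0.08,"turn":0},{"x":0,"y":0,"z":0.05,"turn":0},{"x":0,"y":0,"z":0.03,"turn":0},{"x":0,"y":0,"z":0,"turn":0},{"x":0,"y":0,"z":0,"turn":0}])

```text
t: 61.25
tool_pos: [0.568, 0.03, 0.0708]
tool_rot: [2.378, 2.052, 0.0]
contact_force: [-2.5, -0.1, 3.9]
opening: 0.0453
grip_force: 31.7
```

carry_out(moves=[{"x":0,"y":0,"z":0,"turn":0},{"x":0,"y":0,"z":0,"turn":0},{"x":0,"y":0,"z":0,"turn":0},{"x":0,"y":0,"z":0,"turn":0},{"x":0,"y":0,"z":-0.4,"turn":0},{"x":0,"y":0,"z":-0.4,"turn":0},{"x":0,"y":0,"z":-0.9,"turn":0},{"x":0,"y":0,"z":-0.9,"turn":0}], grip=72)

```text
t: 62.05
tool_pos: [0.5678, 0.03, 0.1365]
tool_rot: [2.378, 2.052, 0.0]
contact_force: [0.6, -0.8, 0.2]
opening: 0.0718
grip_force: 0.0
```

carry_out(moves=[{"x":0,"y":0,"z":-0.9,"turn":0},{"x":0,"y":0,"z":-0.9,"turn":0},{"x":0.9,"y":-0.1,"z":0,"turn":0},{"x":0.9,"y":-0.1,"z":0,"turn":0},{"x":0.9,"y":-0.1,"z":0,"turn":0},{"x":0.9,"y":-0.1,"z":0,"turn":0},{"x":0.9,"y":-0.1,"z":0,"turn":0},{"x":0.9,"y":-0.1,"z":0,"turn":0}])

```text
t: 62.85
tool_pos: [0.573, 0.1668, 0.1815]
tool_rot: [2.378, 2.052, 0.002]
contact_force: [0.3, 0.5, 0.1]
opening: 0.0719
grip_force: 0.0
```

carry_out(moves=[{"x":0.9,"y":-0.2,"z":0,"turn":0},{"x":0.9,"y":-0.2,"z":0,"turn":0},{"x":0.9,"y":-0.2,"z":0,"turn":0},{"x":0.9,"y":-0.2,"z":0,"turn":0},{"x":0.9,"y":-0.2,"z":0,"turn":0},{"x":0.9,"y":-0.2,"z":0,"turn":0},{"x":0.15,"y":-0.14,"z":0,"turn":0},{"x":0,"y":0,"z":0,"turn":0}], grip=76)

```text
t: 63.65
tool_pos: [0.5597, 0.3084, 0.1809]
tool_rot: [2.377, 2.054, 0.001]
contact_force: [0.7, 0.1, -0.1]
opening: 0.0758
grip_force: 0.0
```

carry_out(moves=[{"x":0,"y":0,"z":0,"turn":0},{"x":0,"y":0,"z":0,"turn":0},{"x":0,"y":0,"z":0.4,"turn":0},{"x":0,"y":0,"z":0.6,"turn":0},{"x":0,"y":0,"z":0.5,"turn":0},{"x":0,"y":0,"z":0,"turn":0},{"x":0,"y":0,"z":0,"turn":0},{"x":0,"y":0,"z":0,"turn":0}])

```text
t: 64.45
tool_pos: [0.5602, 0.308, 0.1429]
tool_rot: [2.378, 2.052, 0.001]
contact_force: [0.5, -0.3, -0.2]
opening: 0.076
grip_force: 0.0
```

carry_out(moves=[{"x":0.4,"y":0,"z":0,"turn":0},{"x":0.5,"y":0,"z":0,"turn":0},{"x":0.5,"y":0,"z":0,"turn":0},{"x":0.4,"y":0,"z":0,"turn":0},{"x":0,"y":0,"z":0,"turn":0},{"x":0,"y":0,"z":0,"turn":0},{"x":0,"y":0,"z":0,"turn":0},{"x":0,"y":0,"z":0,"turn":0}])

```text
t: 65.25
tool_pos: [0.5664, 0.352, 0.1425]
tool_rot: [2.379, 2.052, -0.0]
contact_force: [-0.1, -0.2, 0.8]
opening: 0.0758
grip_force: 0.0
```

carry_out(moves=[{"x":0,"y":0.03,"z":0.6,"turn":0},{"x":0,"y":0,"z":0.6,"turn":0},{"x":0,"y":0,"z":0.6,"turn":0},{"x":0,"y":0,"z":0.6,"turn":0},{"x":0,"y":0,"z":0.4,"turn":0},{"x":0,"y":0,"z":0.23,"turn":0},{"x":0,"y":0,"z":0,"turn":0},{"x":0,"y":0,"z":0,"turn":0}])

```text
t: 66.05
tool_pos: [0.5675, 0.3525, 0.0672]
tool_rot: [2.378, 2.052, 0.001]
contact_force: [0.4, 0.3, 0.1]
opening: 0.076
grip_force: 0.0
```

carry_out(moves=[{"x":0,"y":0,"z":0,"turn":0},{"x":0,"y":0,"z":0,"turn":0},{"x":0,"y":0,"z":0,"turn":0},{"x":0,"y":0,"z":0,"turn":0},{"x":0,"y":0,"z":0,"turn":0},{"x":0,"y":0,"z":0,"turn":0},{"x":0,"y":0,"z":0,"turn":0},{"x":0,"y":0,"z":0,"turn":0}], grip=40, newtons=40)

```text
t: 66.85
tool_pos: [0.568, 0.3527, 0.0681]
tool_rot: [2.378, 2.052, 0.003]
contact_force: [1.2, 0.3, 5.3]
opening: 0.0513
grip_force: 42.6
```

carry_out(moves=[{"x":0,"y":0,"z":-0.4,"turn":0},{"x":0,"y":0,"z":-0.8,"turn":0},{"x":0,"y":0,"z":-0.8,"turn":0},{"x":0,"y":0,"z":-0.8,"turn":0},{"x":-0.4,"y":0.1,"z":-0.6,"turn":0},{"x":-0.8,"y":0.1,"z":0,"turn":0},{"x":-0.9,"y":0.2,"z":0,"turn":0},{"x":-0.9,"y":0.2,"z":0,"turn":0}])

```text
t: 67.65
tool_pos: [0.5698, 0.2733, 0.1499]
tool_rot: [-2.378, -2.052, 0.005]
contact_force: [0.1, -0.7, -3.0]
opening: 0.0511
grip_force: 42.4
```

carry_out(moves=[{"x":-0.9,"y":0.18,"z":0,"turn":0},{"x":-0.9,"y":0.18,"z":0,"turn":0},{"x":-0.9,"y":0.18,"z":0,"turn":0},{"x":-0.9,"y":0.18,"z":0,"turn":0},{"x":-0.9,"y":0.18,"z":0,"turn":0},{"x":-0.9,"y":0.18,"z":0,"turn":0},{"x":-0.9,"y":0.18,"z":0,"turn":0},{"x":-0.5,"y":0.08,"z":0,"turn":0}])

```text
t: 68.45
tool_pos: [0.5777, 0.0999, 0.1499]
tool_rot: [-2.38, -2.049, 0.005]
contact_force: [-0.2, 1.2, -2.8]
opening: 0.0507
grip_force: 42.4
```

carry_out(moves=[{"x":-0.41,"y":0,"z":0,"turn":0},{"x":0,"y":0,"z":0,"turn":0},{"x":0,"y":0,"z":0.4,"turn":0},{"x":0,"y":0,"z":0.6,"turn":0},{"x":0,"y":0,"z":0.5,"turn":0},{"x":0,"y":0,"z":0.4,"turn":0},{"x":0,"y":0,"z":0.3,"turn":0},{"x":0,"y":0,"z":0,"turn":0}])

```text
t: 69.25
tool_pos: [0.5766, 0.0929, 0.0947]
tool_rot: [-2.377, -2.051, 0.004]
contact_force: [1.1, -0.4, -2.7]
opening: 0.0512
grip_force: 42.4
```

carry_out(moves=[{"x":0,"y":0,"z":0.25,"turn":0},{"x":0,"y":0,"z":0.25,"turn":0},{"x":0,"y":0,"z":0.2,"turn":0},{"x":0,"y":0,"z":0.1,"turn":0},{"x":0,"y":0,"z":0.05,"turn":0},{"x":0,"y":0,"z":0.03,"turn":0},{"x":0,"y":0,"z":0,"turn":0},{"x":0,"y":0,"z":0,"turn":0}])

```text
t: 70.05
tool_pos: [0.578, 0.0927, 0.076]
tool_rot: [2.378, 2.052, 0.0]
contact_force: [-3.7, -0.9, 5.1]
opening: 0.0514
grip_force: 43.1
```

carry_out(moves=[{"x":0,"y":0,"z":0,"turn":0},{"x":0,"y":0,"z":0,"turn":0},{"x":0,"y":0,"z":0,"turn":0},{"x":0,"y":0,"z":0,"turn":0},{"x":0,"y":0,"z":-0.4,"turn":0},{"x":0,"y":0,"z":-0.4,"turn":0},{"x":0,"y":0,"z":-0.9,"turn":0},{"x":0,"y":0,"z":-0.9,"turn":0}], grip=76)

```text
t: 70.85
tool_pos: [0.5778, 0.0927, 0.1412]
tool_rot: [2.378, 2.052, 0.0]
contact_force: [0.2, 0.5, 0.2]
opening: 0.076
grip_force: 0.0
```

carry_out(moves=[{"x":0,"y":0,"z":-0.9,"turn":0},{"x":0,"y":0,"z":-0.9,"turn":0},{"x":0.7,"y":-0.7,"z":-0.5,"turn":0},{"x":0.9,"y":-0.7,"z":-0.5,"turn":0},{"x":0.9,"y":-0.7,"z":0,"turn":0},{"x":0.9,"y":-0.7,"z":0,"turn":0},{"x":0.9,"y":-0.7,"z":0,"turn":0},{"x":0.9,"y":-0.7,"z":0,"turn":0}])

```text
t: 71.65
tool_pos: [0.4926, 0.2377, 0.2113]
tool_rot: [2.378, 2.052, 0.003]
contact_force: [0.0, -0.1, 0.2]
opening: 0.076
grip_force: 0.0
```

carry_out(moves=[{"x":0.9,"y":-0.4,"z":0,"turn":0},{"x":0.9,"y":-0.4,"z":0,"turn":0},{"x":0.9,"y":-0.4,"z":0,"turn":0},{"x":0.9,"y":0,"z":0,"turn":0},{"x":0.9,"y":0,"z":0,"turn":0},{"x":0,"y":0,"z":0,"turn":0},{"x":0,"y":0,"z":0,"turn":0},{"x":0,"y":0,"z":0,"turn":0}])

```text
t: 72.45
tool_pos: [0.4798, 0.3517, 0.2103]
tool_rot: [2.379, 2.051, 0.0]
contact_force: [-0.7, 0.8, -0.8]
opening: 0.0759
grip_force: 0.0
```

```bash
python3 - <<'E'
from h import *
a=snap('top','t7.png'); 
o=cv2.imread('pics/top0.png'); n=cv2.imread('pics/t7.png')
c=lambda i:cv2.resize(i[150:230,250:380],(780,290*780//780*0+300),interpolation=cv2.INTER_CUBIC)
cv2.imwrite('pics/cmp.png',np.vstack([c(o),c(n)]))
for k in ['jar_mid','bottle_mid','tin_mid','car_mid','driver_grip','mug','tape']:
    m=ctrl.mark_of('top',k)
    if m: print(k,round(m[0]['confidence'],2),ray('top',m[0]['pixel'],.036 if k[0]=='c' else .066 if '_mid' in k else .012 if 'd'==k[0] else 0).round(3))
E
```

```text
jar_mid 0.75 [0.588 0.089 0.066]
bottle_mid 0.71 [0.565 0.027 0.066]
tin_mid 0.78 [ 0.552 -0.039  0.066]
car_mid 0.97 [ 0.507 -0.35   0.036]
driver_grip 0.56 [ 0.405 -0.013  0.012]
mug 0.79 [0.716 0.253 0.   ]
tape 0.81 [ 0.735 -0.28   0.   ]
```

View pics/cmp.png

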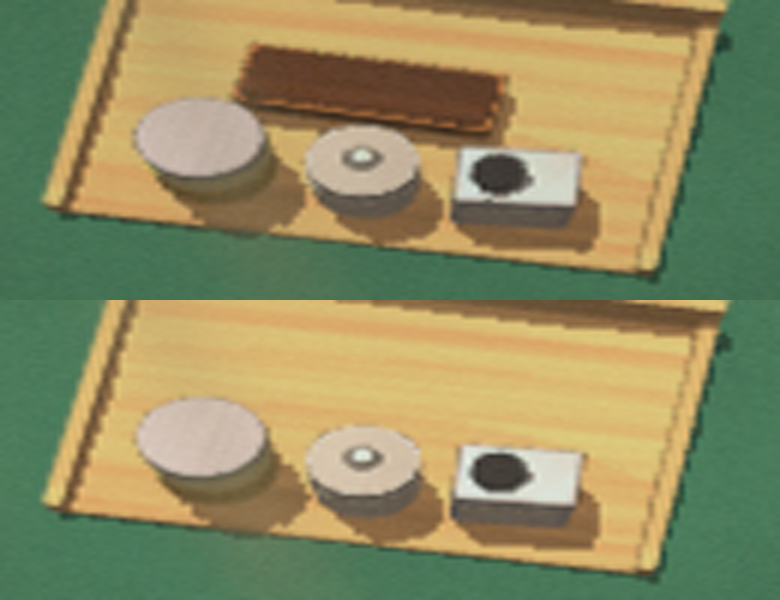

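The before and after crops match to within about a millimetre: the jar is at (201,137) then (201,437-300), the bottle nozzle at (361,156) in both, and the tin cap at (498,172) in both. The robot is clear, so I'll hand in.

```bash
python3 -c "
from station import ctrl
print(ctrl.finish_job())"
```

```text
the job is handed in; nothing more can be done
None
```

The job is handed in, verdict not returned: by the last images the railcar is about 2 mm off the middle of the work board and square to it, the bottle, jar and tin stand upright on their starting spots, nothing fell over, and the screwdriver, mug and tape roll show no shift over about 12 mm, which is detector scatter.

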